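# Put the stripped cyclone parts away

### The job

The cyclones have been stripped and their parts must be put away: tip the standing blue case over the edge of the plywood packing board so that it lies flat on the board with its cells facing up, then stand every white ceramic spigot, flange down, in a cell of its own, setting each down gently because the ceramic chips. Hang every orange pipe saddle astride the aluminium rail. Leave the grey valve, the pale cone and the jar where they are.

Things in the scene. Friction and masses are not known exactly. Their poses are not given: they have to be found in the camera images.
- board: Fixed plywood packing board lying on the bench, 270 (its x) by 180 (its y) by 12 mm thick. Origin: centre of its underside; z up. The case starts standing on the bench beyond the board's +y edge.
- board_edge (a point): Middle of the top of the board's +y edge, the low stop (12 mm high). Pushed on its mouth side towards the board's -y, the smooth-sided case slides on the bench until its foot meets this edge; pushed on at 120 to 145 mm height (a few N) it tips about the edge, past about 25 degrees falls over by itself and then lies on the board, overhanging this edge by 10 to 30 mm.
- case: Loose blue open case, 0.7 kg, 222 (its x) by 150 (y) by 86 mm (z, underside to mouth), walls and floor 6 mm; dividers (74 mm high) make 6 cells 66 mm square, centres at x -72, 0, 72 and y -36, 36 mm. Origin: centre of underside; z out of the mouth. Starts standing on a smooth 222 x 86 mm side, 150 tall, mouth away from the board, underside 4 to 22 mm from its edge. Too thick to grip.
- rail: Fixed hanging rail: a round aluminium bar, 16 mm in diameter and 280 mm long, along the body's y, its axis 130 mm (top 138 mm) above the bench, on two thin posts at y = -130 and +130 mm with 44 mm feet. Origin: on the bench below the middle of the bar; z up.
- spigot1: Loose white ceramic spigot (hollow tube with a dark bore, solid to the touch), 0.3 kg, 125 mm tall: flange 58 mm across and 12 mm thick at the foot, then a 38 mm round tube (a short fillet up to 22 mm) to the top. It starts standing on the bench, flange down. Origin: centre of the flange's underside; z up along the tube. May be absent (None).
- spigot2: Loose white ceramic spigot (hollow tube with a dark bore, solid to the touch), 0.3 kg, 125 mm tall: flange 58 mm across and 12 mm thick at the foot, then a 38 mm round tube (a short fillet up to 22 mm) to the top. It starts standing on the bench, flange down. Origin: centre of the flange's underside; z up along the tube. May be absent (None).
- spigot3: Loose white ceramic spigot (hollow tube with a dark bore, solid to the touch), 0.3 kg, 125 mm tall: flange 58 mm across and 12 mm thick at the foot, then a 38 mm round tube (a short fillet up to 22 mm) to the top. It starts standing on the bench, flange down. Origin: centre of the flange's underside; z up along the tube. May be absent (None).
- spigot4: Loose white ceramic spigot (hollow tube with a dark bore, solid to the touch), 0.3 kg, 125 mm tall: flange 58 mm across and 12 mm thick at the foot, then a 38 mm round tube (a short fillet up to 22 mm) to the top. It starts standing on the bench, flange down. Origin: centre of the flange's underside; z up along the tube. May be absent (None).
- saddle1: Loose orange pipe saddle, 0.12 kg: inverted U strap 44 mm wide (its x, the pipe direction), 60 high, 60 over the legs (its y), 44 clear between, strap 8 thick; legs' outsides flat from 12 to 32 mm height, rounded above. Foot lugs out to y = -48, +48 mm, 12 high and 58 wide, screw heads to 18. Starts standing on its lugs. Origin: centre between the lugs' undersides; z up. May be absent (None).
- saddle1_crown (a point): Middle of the underside of that saddle's crown, 52 mm above its origin along its z: the point that rests on the bar. None if absent.
- saddle2: Loose orange pipe saddle, 0.12 kg: inverted U strap 44 mm wide (its x, the pipe direction), 60 high, 60 over the legs (its y), 44 clear between, strap 8 thick; legs' outsides flat from 12 to 32 mm height, rounded above. Foot lugs out to y = -48, +48 mm, 12 high and 58 wide, screw heads to 18. Starts standing on its lugs. Origin: centre between the lugs' undersides; z up. May be absent (None).
- saddle2_crown (a point): Middle of the underside of that saddle's crown, 52 mm above its origin along its z: the point that rests on the bar. None if absent.
- saddle3: Loose orange pipe saddle, 0.12 kg: inverted U strap 44 mm wide (its x, the pipe direction), 60 high, 60 over the legs (its y), 44 clear between, strap 8 thick; legs' outsides flat from 12 to 32 mm height, rounded above. Foot lugs out to y = -48, +48 mm, 12 high and 58 wide, screw heads to 18. Starts standing on its lugs. Origin: centre between the lugs' undersides; z up. May be absent (None).
- saddle3_crown (a point): Middle of the underside of that saddle's crown, 52 mm above its origin along its z: the point that rests on the bar. None if absent.
- valve: Loose grey plastic ball valve with a red bar handle, 110 mm long, 60 mm across, 89 mm high, lying on the bench; origin below its middle. To be left alone.
- cone: Loose pale cone sample standing on its wide foot, 68 mm across, 165 mm tall; origin: centre of its foot. To be left alone.
- jar: Loose clear jar with a red cap, 68 mm across, 85 mm tall; origin: centre of its foot. To be left alone.

How it is judged (in metres and radians):
On the way:
1. the case lies flat on the packing board with its cells facing up (angle between case's own z axis and vertical below 0.06 rad and height (world z) of case between 0.008 and 0.017 m and x of case in the frame of board between -0.06 and 0.06 m and y of case in the frame of board between -0.06 and 0.065 m), for 0.3 s.
At the end, for the whole second after the job is handed in: Case flat on the board (0.06 rad), cells up, centre within 60 mm along board x and -60 to +65 mm along y. Every spigot present upright (0.12 rad) on the case floor, one per cell. Every saddle present astride the bar: crown on it (8 mm), within 120 mm of its middle, tilt under 0.35 rad. At rest (all of step 1 and linear speed of each of case, spigot1, spigot2, spigot3, spigot4, saddle1, saddle2, saddle3 below 0.03 m/s and z of spigot1 in the frame of case between 0 and 0.012 m and x of spigot1 in the frame of case between -0.105 and 0.105 m and y of spigot1 in the frame of case between -0.069 and 0.069 m and angle between each of spigot1, spigot2, spigot3, spigot4's own z axis and vertical below 0.12 rad and z of spigot2 in the frame of case between 0 and 0.012 m and x of spigot2 in the frame of case between -0.105 and 0.105 m and y of spigot2 in the frame of case between -0.069 and 0.069 m and z of spigot3 in the frame of case between 0 and 0.012 m and x of spigot3 in the frame of case between -0.105 and 0.105 m and y of spigot3 in the frame of case between -0.069 and 0.069 m and z of spigot4 in the frame of case between 0 and 0.012 m and x of spigot4 in the frame of case between -0.105 and 0.105 m and y of spigot4 in the frame of case between -0.069 and 0.069 m and x of saddle1_crown in the frame of rail between -0.015 and 0.015 m and y of saddle1_crown in the frame of rail between -0.12 and 0.12 m and z of saddle1_crown in the frame of rail between 0.131 and 0.146 m and angle between each of saddle1, saddle2, saddle3's own z axis and vertical below 0.35 rad and x of saddle2_crown in the frame of rail between -0.015 and 0.015 m and y of saddle2_crown in the frame of rail between -0.12 and 0.12 m and z of saddle2_crown in the frame of rail between 0.131 and 0.146 m and x of saddle3_crown in the frame of rail between -0.015 and 0.015 m and y of saddle3_crown in the frame of rail between -0.12 and 0.12 m and z of saddle3_crown in the frame of rail between 0.131 and 0.146 m); the robot touches nothing.
It fails at once if the grey valve is moved by more than 30 mm or tipped (distance of valve from where it was at the start of the episode above 0.03 m or angle between valve's own z axis and vertical above 0.5 rad).
It fails at once if the pale cone is moved by more than 30 mm or tipped (distance of cone from where it was at the start of the episode above 0.03 m or angle between cone's own z axis and vertical above 0.5 rad).
It fails at once if the jar is moved by more than 30 mm or tipped (distance of jar from where it was at the start of the episode above 0.03 m or angle between jar's own z axis and vertical above 0.5 rad).
It fails at once if a spigot is dropped into the case from more than about 25 mm ((z of spigot1 in the frame of case between 0.015 and 0.2 m and x of spigot1 in the frame of case between -0.111 and 0.111 m and y of spigot1 in the frame of case between -0.075 and 0.075 m and linear speed of spigot1 above 0.45 m/s and contact force between spigot1 and the fingers below 0.5 N) or (z of spigot2 in the frame of case between 0.015 and 0.2 m and x of spigot2 in the frame of case between -0.111 and 0.111 m and y of spigot2 in the frame of case between -0.075 and 0.075 m and linear speed of spigot2 above 0.45 m/s and contact force between spigot2 and the fingers below 0.5 N) or (z of spigot3 in the frame of case between 0.015 and 0.2 m and x of spigot3 in the frame of case between -0.111 and 0.111 m and y of spigot3 in the frame of case between -0.075 and 0.075 m and linear speed of spigot3 above 0.45 m/s and contact force between spigot3 and the fingers below 0.5 N) or (z of spigot4 in the frame of case between 0.015 and 0.2 m and x of spigot4 in the frame of case between -0.111 and 0.111 m and y of spigot4 in the frame of case between -0.075 and 0.075 m and linear speed of spigot4 above 0.45 m/s and contact force between spigot4 and the fingers below 0.5 N)).
Of spigot1, spigot2, spigot3, spigot4 only 3 to 4 are there at a start; the rules pass over those that are not, and their reading is None.
Of saddle1, saddle2, saddle3 only 2 to 3 are there at a start; the rules pass over those that are not, and their reading is None.
At some moment in a run one of case, saddle1, saddle2, saddle3 may be knocked a few centimetres aside while the robot is not near it.
It also fails if it takes over 210 s, if anything falls off the work surface, if the arm or the gripper's body presses on something with over 40 N, if the wrist force passes 120 N, or if a joint passes its speed limit or range.

### The arm

A 6-joint arm with a two-finger parallel gripper is mounted at the origin on the work surface. World frame = base frame: x ahead of the robot, y to its left, z up, the work surface at z = 0. Lengths are in m, angles in degrees, forces in N, time in s.
With the tool pointing down it reaches from about 0.35 to 0.875 m from the base axis. Payload 4.2 kg.
Tool frame: the origin (TCP) lies midway between the tips of the shut fingers; the grasp point (between the pads) lies 19 mm behind it; z points along the fingers, y is the direction in which the jaws open and shut (so a half turn about z gives the same grasp; the last joint's range is limited). The gripper opens to 87 mm and grips with 3 to 60 N. Pads are 19 mm wide; open, the fingers measure 117 mm over their backs; the gripper's body (75 mm by 190 mm) begins 51 mm behind the grasp point.
Start: joints at [-61.501, 22.042, 0.453, 0, -68.411, -14.817], TCP at [0.148, -0.607, 0.188] pointing down, gripper open.
Joint ranges: [-179.83, 179.83], [-69.29, 118.12], [-61.27, 80.66], [-181.25, 117.63], [-171.15, -9.14], [-177.46, 177.46]. Speed limits (degrees/s): [159.86, 159.86, 180, 180, 180, 180].

### API

Orientations are given as a 3x3 rotation matrix whose columns are the frame's x, y, z axes.
In Python, from station import r gives the robot as it stands.
- The arm moves only by the tool carry_out, never from a script. Its argument "steps" is a list of rows, each a list of 2 entries, a list of its own where there are three numbers: the shift along the tool's x, y, z in cm, then the turn about the tool's z in degrees. In form: [[[x, y, z], twist], ...]. A call has 1 to 20 rows; each row is the pose to reach, as a shift and turn from the pose measured when the call began, along the tool's axes at that moment; what a row does not reach only later rows make up. A row lasts 1/10 s, in which the tool goes at most 50 mm and 8.59 degrees, less where a joint would pass 70% of its speed; a pose out of reach is approached as far as the arm can. A call with a gripper value outside its range is refused whole. "gripper" is the gripper's target within -1 to 1 (fully open at 1, half-way at 0, shut at -1), set as the call begins (left out, the last holds). The fingers move at their own pace and stop on an object; the grip force is fixed at half the most. Time passes only in rows, so rows that repeat a pose let the fingers close. It gives the time, the measured TCP pose, the force and the opening at its end, in the units of the state.
- r.sense(): the state, without advancing time (a new reading comes with each control period).
- r.capture(name): name is "side" or "top" or "wrist"; returns the picture (400x640x3 uint8, red, green, blue); there is no depth.
- r.calibration(name): a dict with "camera_matrix" (3x3 intrinsics, pixels), "D" ([k1, k2, p1, p2, k3] as OpenCV has them; the pictures are not rectified), "world_from_camera" (4x4, takes a point from camera to world coordinates). Camera axes: x right, y up, looking along -z (the intrinsics and any distortion apply to the point x, -y, -z); pixel columns grow to the right and rows downward; lengths in m; the calibration is good to about 2 mm. A picture is of the moment at which its call begins: read the wrist's pose just before it. calibration takes no time and is no camera call; for the wrist camera it gives the pose at the moment of the call.
- r.finish_job(): hands the job in, once; it reports no verdict.
Trained networks look in the newest picture that a camera, given by its name, has taken for a name from the list of things; names that differ only in an ending like _2 or _b are one class to them, and where a whole thing is asked for, a point or a joint stands for the part that bears it (a point fixed in the world has none). Each returns a list of dicts, best first, with "confidence" (0 to 1); they miss things now and then, are a little off and sometimes report something else, mostly with a low value. They report only what shows in the picture. A call takes as long as a camera call.
- r.cut_out(camera, target): "pixels" (400x640 bool, what is visible of it).
- r.place_of(camera, target): "centre" ([x, y, z] in m, in world coordinates, good to about 4 mm: a listed point, or the origin of a listed thing).
The state is a dict: "time_s": time; "joints": joint angles; "joint_velocities": joint speeds; "effort": joint torques, N m; "tcp_pos": TCP position; "ee_rot": TCP orientation; "wrist_force": force on the tool from outside, world axes, zero at the start; "moment": the same for the moment, N m; "gripper_width": opening from 0.0 (shut) to 1.0 (fully open).
Only numpy, scipy, OpenCV 4.12 (cv2) and the standard library are available. Lean on these libraries where they do the work, as an engineer would, in place of code of your own. Each camera call takes 0.05 s, during which the arm holds its last target. There are 200 camera calls.

## Working session

There is one attempt and no reset: what is moved stays moved. The work goes in short steps, Python scripts to look and compute and a tool call to move; the robot and the scene stay as the last step left them, time stands still between calls to the robot, and variables do not carry over. Pictures are saved under pics/ and viewed, about 12 in all and at most 16, crops included, and the job is handed in when it is done.

Besides the shell and the picture viewer there is one more tool, called after "Request:" as a command line: name --argument value ..., lists and objects as JSON in quotes. carry_out: Moves the arm, as the interface text tells. Its arguments: {"type":"object","properties":{"steps":{"type":"array","items":{"type":"array"}},"gripper":{"type":"number"}},"required":["steps"]}

```bash
mkdir -p pics; ls; cat > h.py <<'E'
import numpy as np, cv2
from station import r
def snap(n,f=None):
    im=r.capture(n)
    if f: cv2.imwrite('pics/'+f,im[:,:,::-1])
    return im
def proj(n,P):
    c=r.calibration(n);T=np.linalg.inv(np.array(c['world_from_camera']))
    p=np.atleast_2d(P)@T[:3,:3].T+T[:3,3];p=p*[1,-1,-1]
    return cv2.projectPoints(p,np.zeros(3),np.zeros(3),np.array(c['camera_matrix']),np.array(c['D'],float))[0][:,0]
def ray(n,uv,z):
    "pixel -> world point at height z"
    c=r.calibration(n);T=np.array(c['world_from_camera'])
    q=cv2.undistortPoints(np.array(uv,float).reshape(-1,1,2),np.array(c['camera_matrix']),np.array(c['D'],float))[:,0]
    d=np.c_[q[:,0],-q[:,1],-np.ones(len(q))]@T[:3,:3].T
    o=T[:3,3];return o+d*((z-o[2])/d[:,2])[:,None]
E
python3 - <<'E'
from h import *
np.set_printoptions(precision=4,suppress=True)
s=r.sense();print(s['time_s'],s['tcp_pos'],np.array(s['ee_rot']).tolist(),s['wrist_force'],s['gripper_width'])
for n in('side','top'):
    snap(n,n+'0.png');c=r.calibration(n);print(n,np.array(c['world_from_camera'])[:3,:],np.array(c['camera_matrix'])[0])
    for t in 'board board_edge case rail spigot1 saddle1 saddle1_crown valve cone jar'.split():
        print(n,t,[(np.round(d['centre'],3).tolist(),round(d['confidence'],2)) for d in r.place_of(n,t)])
print(r.sense()['time_s'])
E
```

```text
pics
0.0 [ 0.1477 -0.6066  0.1874] [[-0.9716676247188539, -0.2363508425395512, -0.0005534474366281938], [-0.23635148650443843, 0.9716653761464125, 0.002090843225400208], [4.359315374714963e-05, 0.0021624127948332615, -0.9999976610325355]] [ 0.0287  0.5368 -0.1398] 1.0013351926228304
side [[ 0.9792  0.1428 -0.1441  0.2726]
 [-0.2029  0.6882 -0.6966 -1.1413]
 [-0.0003  0.7113  0.7029  1.2254]] [490.0611   0.     322.1659]
side board [([0.51, 0.13, -0.005], 0.63)]
side board_edge [([0.523, 0.218, 0.013], 0.78)]
side case [([0.526, 0.236, 0.074], 0.77)]
side rail [([0.642, -0.211, 0.0], 0.87)]
side spigot1 [([0.551, -0.07, -0.002], 0.73), ([0.441, -0.155, -0.003], 0.68), ([0.425, -0.057, -0.002], 0.53)]
side saddle1 [([0.459, -0.431, 0.001], 0.85), ([0.542, -0.272, -0.005], 0.84)]
side saddle1_crown [([0.766, 0.218, 0.002], 0.38)]
side valve [([0.766, -0.004, 0.0], 0.78), ([0.51, 0.13, -0.006], 0.7)]
side cone [([0.761, 0.214, 0.003], 0.69)]
side jar [([0.322, 0.429, -0.001], 0.89)]
top [[ 0.0257  0.9937 -0.1087  0.3546]
 [-0.9997  0.0259  0.0005 -0.0013]
 [ 0.0033  0.1087  0.9941  1.6645]] [467.707    0.     323.5465]
top board [([0.514, 0.13, 0.003], 0.74)]
top board_edge [([0.52, 0.222, 0.012], 0.91)]
top case [([0.527, 0.236, 0.074], 0.75), ([0.519, 0.22, 0.01], 0.59), ([0.423, -0.056, -0.0], 0.59), ([0.646, -0.204, 0.002], 0.57), ([0.541, -0.273, 0.055], 0.21)]
top rail [([0.649, -0.206, 0.001], 0.78), ([0.763, 0.225, 0.003], 0.74)]
top spigot1 [([0.55, -0.071, 0.004], 0.8), ([0.437, -0.158, -0.001], 0.59), ([0.424, -0.058, 0.0], 0.48)]
top saddle1 [([0.456, -0.426, 0.0], 0.88), ([0.536, -0.275, -0.002], 0.86)]
top saddle1_crown []
top valve [([0.767, -0.005, -0.002], 0.91)]
top cone [([0.766, 0.218, 0.002], 0.86)]
top jar []
1.1
```

View pics/side0.png

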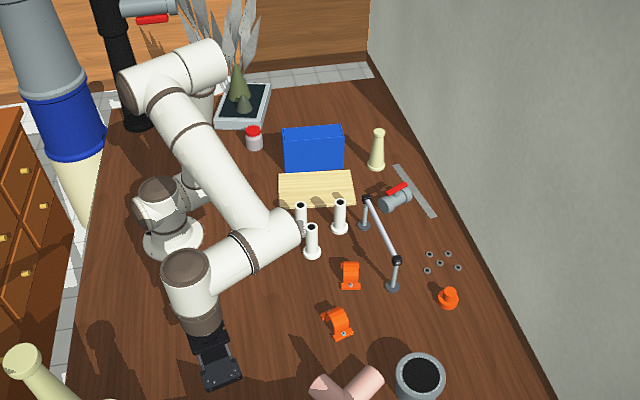

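View pics/top0.png

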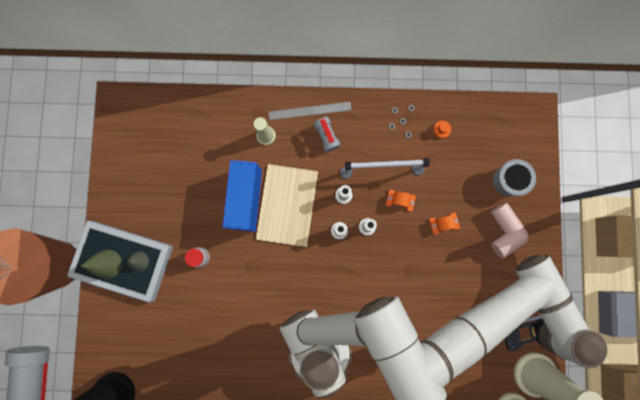

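Three spigots and two saddles show up, and nothing else is hidden near the work area. Next I'll fit model silhouettes to the masks in both views to get the poses, including yaw.

```bash
cat > fit.py <<'E'
from h import *
from scipy.optimize import minimize
from itertools import product
def box(x0,x1,y0,y1,z0,z1): return np.array(list(product((x0,x1),(y0,y1),(z0,z1))))
def cyl(rad,z0,z1,c=(0,0)):
    a=np.linspace(0,2*np.pi,24,endpoint=False);p=np.c_[c[0]+rad*np.cos(a),c[1]+rad*np.sin(a)]
    return np.r_[np.c_[p,0*a+z0],np.c_[p,0*a+z1]]
a=np.linspace(0,np.pi,9)
arch=[np.array([(x,ro*np.cos(t),30+ro*np.sin(t)) for x in(-.022e3,.022e3) for t in a[i:i+2] for ro in(22,30)])/1e3 for i in range(8)]
M=dict(board=[box(-.135,.135,-.09,.09,0,.012)],
 case_up=[box(-.111,.111,-.086/2,.086/2,0,.15)],   # standing, own yaw frame, y towards mouth
 case=[box(-.111,.111,-.075,.075,0,.086)],
 rail=[np.array([(.008*np.cos(t),y,.13+.008*np.sin(t)) for t in np.linspace(0,6.28,12) for y in(-.14,.14)]),
   cyl(.005,0,.13,(0,-.13)),cyl(.005,0,.13,(0,.13)),cyl(.022,0,.006,(0,-.13)),cyl(.022,0,.006,(0,.13))],
 spigot=[cyl(.029,0,.012),cyl(.019,.012,.125)],
 saddle=arch+[box(-.022,.022,s*.026-.004,s*.026+.004,0,.032) for s in(1,-1)]+[box(-.029,.029,s*.035-.013,s*.035+.013,0,.012) for s in(1,-1)])
def render(n,parts,S=4):
    im=np.zeros((400*S,640*S),np.uint8)
    for P in parts:
        h=cv2.convexHull(((proj(n,P)+.5)*S*16-8).astype(np.int32))
        cv2.fillConvexPoly(im,h,255,shift=4)
    return cv2.resize(im,(640,400),interpolation=cv2.INTER_AREA)/255.
def pose(parts,x,y,yaw,z=0):
    c,s=np.cos(yaw),np.sin(yaw);R=np.array([[c,-s,0],[s,c,0],[0,0,1]])
    return [P@R.T+[x,y,z] for P in parts]
def fit(kind,masks,x0,z=0,yaw=True):
    best=None
    def cost(p):
        q=pose(M[kind],p[0],p[1],p[2] if yaw else 0,z)
        return sum(np.abs(render(n,q)-m).sum()/m.sum() for n,m in masks.items())
    st=np.array([[0,0,0],[.01,0,0],[0,.01,0],[0,0,.15]])[:4 if yaw else 3]
    x0=np.array(x0,float)
    if not yaw: x0=x0[:2];st=st[:,:2]
    o=minimize(cost,x0,method='Nelder-Mead',options=dict(initial_simplex=x0+st,xatol=2e-4,fatol=1e-4,maxiter=120))
    return o.x,o.fun
def mask_near(n,target,P):
    "cut_out whose mask centroid is nearest to projected P"
    d=[e for e in r.cut_out(n,target) if e['pixels'].sum()>15]
    if not d: return None
    uv=proj(n,P)[0];c=[np.hypot(*(np.argwhere(e['pixels']).mean(0)[::-1]-uv)) for e in d]
    i=int(np.argmin(c));return d[i]['pixels'].astype(float) if c[i]<15 else None
E
cat > m1.py <<'E'
from fit import *
J=[('board','board',(.513,.13,0),.006),('case','case_up',(.526,.236,0),.075),('rail','rail',(.646,-.208,0),.1),
('spigot1','spigot',(.55,-.07,0),.06),('spigot1','spigot',(.439,-.157,0),.06),('spigot1','spigot',(.424,-.057,0),.06),
('saddle1','saddle',(.458,-.428,0),.03),('saddle1','saddle',(.539,-.274,0),.03)]
for n in('side','top'): snap(n)
for t,k,p,h in J:
    ms={}
    for n in('top','side'):
        m=mask_near(n,t,[p[0],p[1],h])
        if m is not None: ms[n]=m
    for use in (['top'],['side'],['top','side']):
        mm={n:ms[n] for n in use if n in ms}
        if len(mm)<len(use): continue
        res=[]
        for y0 in ((0,) if k=='spigot' else (-.9,-.3,.3) if k!='saddle' else (-1.2,-.6,0,.6,1.2)):
            res.append(fit(k,mm,(p[0],p[1],y0),yaw=k!='spigot'))
            if len(use)<2 and k!='saddle':pass
        b=min(res,key=lambda q:q[1]);print(k,use,np.round(b[0][:2],4),np.round(np.degrees(b[0][2:]),1),round(b[1],3))
E
python3 m1.py
```

```text
board ['top'] [0.5136 0.1286] [-7.1] 0.03
board ['side'] [0.5122 0.1292] [-8.] 0.104
board ['top', 'side'] [0.5129 0.1291] [-7.3] 0.138
case_up ['top'] [0.53   0.2735] [-3.3] 0.027
case_up ['side'] [0.5293 0.2746] [-4.] 0.026
case_up ['top', 'side'] [0.5296 0.2737] [-3.5] 0.055
rail ['top'] [ 0.647  -0.2087] [3.7] 0.153Traceback (most recent call last):
  File "m1.py", line 16, in <module>
    res.append(fit(k,mm,(p[0],p[1],y0),yaw=k!='spigot'))
               ~~~^^^^^^^^^^^^^^^^^^^^^^^^^^^^^^^^^^^^^
  File "fit.py", line 34, in fit
    o=minimize(cost,x0,method='Nelder-Mead',options=dict(initial_simplex=x0+st,xatol=2e-4,fatol=1e-4,maxiter=120))
    res = _minimize_neldermead(fun, x0, args, callback, bounds=bounds,
                               **options)
    fxr = func(xr)
    fx = function(np.copy(x), *(wrapper_args + args))
  File "fit.py", line 30, in cost
    return sum(np.abs(render(n,q)-m).sum()/m.sum() for n,m in masks.items())
  File "fit.py", line 30, in <genexpr>
    return sum(np.abs(render(n,q)-m).sum()/m.sum() for n,m in masks.items())
                      ~~~~~~^^^^^
  File "fit.py", line 20, in render
    h=cv2.convexHull(((proj(n,P)+.5)*S*16-8).astype(np.int32))
                       ~~~~^^^^^
  File "h.py", line 8, in proj
    c=r.calibration(n);T=np.linalg.inv(np.array(c['world_from_camera']))
ValueError: time passes only in moves, steps and waits
```

```bash
python3 - <<'E'
s=open('h.py').read()
s=s.replace("def snap","_C={}\ndef calib(n):\n    'cached; the wrist pose is that of the last snap'\n    if n not in _C: _C[n]=r.calibration(n)\n    return _C[n]\ndef snap",1).replace("    im=r.capture(n)","    _C[n]=r.calibration(n);im=r.capture(n)").replace("c=r.calibration(n);T","c=calib(n);T")
open('h.py','w').write(s)
E
python3 m1.py
```

```text
board ['top'] [0.514  0.1284] [-6.9] 0.022
board ['side'] [0.5118 0.1289] [-7.1] 0.108
board ['top', 'side'] [0.5128 0.1285] [-7.] 0.135
case_up ['top'] [0.5288 0.2733] [-3.8] 0.027
case_up ['side'] [0.5275 0.2728] [-3.7] 0.027
case_up ['top', 'side'] [0.5286 0.2732] [-3.6] 0.056
rail ['top'] [ 0.6474 -0.2102] [4.3] 0.211
rail ['side'] [ 0.6449 -0.2075] [3.5] 0.186
rail ['top', 'side'] [ 0.6459 -0.207 ] [3.7] 0.465
spigot ['top'] [ 0.5543 -0.0722] [] 0.054
spigot ['side'] [ 0.5522 -0.0715] [] 0.061
spigot ['top', 'side'] [ 0.5536 -0.0719] [] 0.138
spigot ['top'] [ 0.4439 -0.1581] [] 0.104
spigot ['side'] [ 0.4437 -0.1561] [] 0.133
spigot ['top', 'side'] [ 0.4435 -0.1573] [] 0.247
spigot ['top'] [ 0.4271 -0.0598] [] 0.062
spigot ['side'] [ 0.427  -0.0548] [] 0.378
spigot ['top', 'side'] [ 0.4271 -0.0587] [] 0.466
saddle ['top'] [ 0.4639 -0.4316] [16.4] 0.23
saddle ['side'] [ 0.4618 -0.4305] [12.6] 0.1
saddle ['top', 'side'] [ 0.4622 -0.4306] [12.9] 0.334
saddle ['top'] [ 0.5404 -0.2763] [-12.7] 0.092
saddle ['side'] [ 0.539  -0.2737] [-11.] 0.083
saddle ['top', 'side'] [ 0.5397 -0.2751] [-12.1] 0.204
```

```bash
cat >> h.py <<'E'
def go(P,ang=None,S=None):
    "world P, jaw-line angle (deg, mod 180) -> shift cm, twist, least rows from the pose now"
    s=S or r.sense();R=np.array(s['ee_rot']);d=np.array(P)-s['tcp_pos'];t=0
    if ang is not None:
        cur=np.degrees(np.arctan2(R[1,1],R[0,1]))
        q1=np.degrees(np.arctan2(P[1],P[0])-np.arctan2(s['tcp_pos'][1],s['tcp_pos'][0]))
        c=[-(ang+k*180-cur) for k in range(-3,4)]
        t=min(c,key=lambda t:abs(s['joints'][5]+q1+t))
        print('q6->',round(s['joints'][5]+q1+t))
    print('shift',np.round(R.T@d*100,2),'twist',round(t,1),'rows',int(np.ceil(max(np.linalg.norm(d)/.05,abs(t)/8.59))))
def st():
    s=r.sense();R=np.array(s['ee_rot'])
    print('t',round(s['time_s'],1),'tcp',np.round(s['tcp_pos'],4),'jaw',round(np.degrees(np.arctan2(R[1,1],R[0,1])),1),'F',np.round(s['wrist_force'],1),'w',round(s['gripper_width']*87,1),'q',np.round(s['joints']).astype(int))
E
python3 -c "
from h import *
st();go((.45,-.25,.27));go((.535,.365,.27),-5);go((.535,.365,.125),-5)"
```

```text
t 2.4 tcp [ 0.1478 -0.6072  0.1885] jaw 103.7 F [-0.5 -0.2 -0.1] w 86.9 q [-62  22   0   0 -68 -15]
shift [-37.81  27.56  -8.16] twist 0 rows 10
q6-> 24
shift [-60.62  85.31  -8.16] twist -71.3 rows 21
q6-> 24
shift [-60.62  85.31   6.34] twist -71.3 rows 21
```

Request:
carry_out --steps '[[[-38, 27.5, -8.2], 0], [[-38, 27.5, -8.2], 0], [[-38, 27.5, -8.2], 0], [[-38, 27.5, -8.2], 0], [[-38, 27.5, -8.2], 0], [[-38, 27.5, -8.2], 0], [[-38, 27.5, -8.2], 0], [[-38, 27.5, -8.2], 0], [[-38, 27.5, -8.2], 0], [[-38, 27.5, -8.2], 0], [[-60.6, 85.3, -8.2], -71.3], [[-60.6, 85.3, -8.2], -71.3], [[-60.6, 85.3, -8.2], -71.3], [[-60.6, 85.3, -8.2], -71.3], [[-60.6, 85.3, -8.2], -71.3], [[-60.6, 85.3, -8.2], -71.3], [[-60.6, 85.3, -8.2], -71.3], [[-60.6, 85.3, -8.2], -71.3], [[-60.6, 85.3, -8.2], -71.3], [[-60.6, 85.3, -8.2], -71.3]]' --gripper 1

```text
time_s: 4.4
tcp_pos: [0.5187, 0.2475, 0.2708]
ee_rot: [[-0.086, -0.996, 0.001], [-0.996, 0.086, 0.0], [-0.0, -0.001, -1.0]]
wrist_force: [1.2, 0.1, 1.0]
gripper_width: 1.002
```

```bash
python3 -c "
from h import *
st();go((.535,.365,.27),-5);go((.535,.365,.125),-5)"
```

```text
t 4.4 tcp [0.5187 0.2475 0.2708] jaw 175.1 F [1.2 0.1 1. ] w 87.2 q [ 42  14   1   0 -77 -47]
q6-> -38
shift [-11.85  -0.62   0.09] twist 0.1 rows 3
q6-> -38
shift [-11.84  -0.61  14.59] twist 0.1 rows 4
```

```bash
sed -i "s/\[5\]+q1+t/[5]-q1-t/g" h.py
```

Request:
carry_out --steps '[[[-11.9, -0.6, 0], 0], [[-11.9, -0.6, 0], 0], [[-11.9, -0.6, 0], 0], [[-11.9, -0.6, 0], 0], [[-11.9, -0.6, 5], 0], [[-11.9, -0.6, 10], 0], [[-11.9, -0.6, 14.5], 0], [[-11.9, -0.6, 14.5], 0], [[-11.9, -0.6, 14.5], 0]]'

```text
time_s: 5.3
tcp_pos: [0.5358, 0.3651, 0.127]
ee_rot: [[-0.086, -0.996, 0.002], [-0.996, 0.086, -0.0], [0.0, -0.002, -1.0]]
wrist_force: [0.4, 0.7, 0.8]
gripper_width: 1.001
```

```bash
cat > m2.py <<'E'
from fit import *
st()
for n in('side','top'): snap(n)
ms={n:mask_near(n,'case',[.53,.272,.075]) for n in('top','side')}
ms={n:m for n,m in ms.items() if m is not None}
x,f=fit('case_up',ms,(.5286,.2732,-.06));print(list(ms),np.round(x[:2],4),np.degrees(x[2]),f)
E
python3 m2.py
```

```text
t 5.3 tcp [0.5358 0.3651 0.127 ] jaw 175.1 F [0.4 0.7 0.8] w 87.0 q [ 49  27  -1   0 -62 -54]
['top', 'side'] [0.5294 0.2736] -4.000940080219152 0.06956608118847207
```

Request:
carry_out --steps '[[[1, 0, 0], 0], [[2, 0, 0], 0], [[3, 0, 0], 0], [[3.6, 0, 0], 0], [[4, 0, 0], 0], [[4.3, 0, 0], 0], [[4.6, 0, 0], 0], [[4.9, 0, 0], 0], [[5.2, 0, 0], 0], [[5.5, 0, 0], 0], [[5.8, 0, 0], 0], [[6.1, 0, 0], 0], [[6.4, 0, 0], 0], [[6.7, 0, 0], 0], [[7.0, 0, 0], 0], [[7, 0, 0], 0]]'

```text
time_s: 7.1
tcp_pos: [0.5304, 0.2966, 0.1291]
ee_rot: [[-0.086, -0.996, 0.005], [-0.996, 0.086, 0.004], [-0.005, -0.005, -1.0]]
wrist_force: [-0.1, -0.1, 0.3]
gripper_width: 1.001
```

```bash
python3 -c "
from h import *
st();snap('side','side1.png')
im=cv2.imread('pics/side1.png')[90:290,220:460];cv2.imwrite('pics/side1c.png',cv2.resize(im,None,fx=3,fy=3,interpolation=cv2.INTER_CUBIC))"
```

```text
t 7.1 tcp [0.5304 0.2966 0.1291] jaw 175.0 F [-0.1 -0.1  0.3] w 87.1 q [ 44  23  -7   0 -59 -49]
```

View pics/side1c.png

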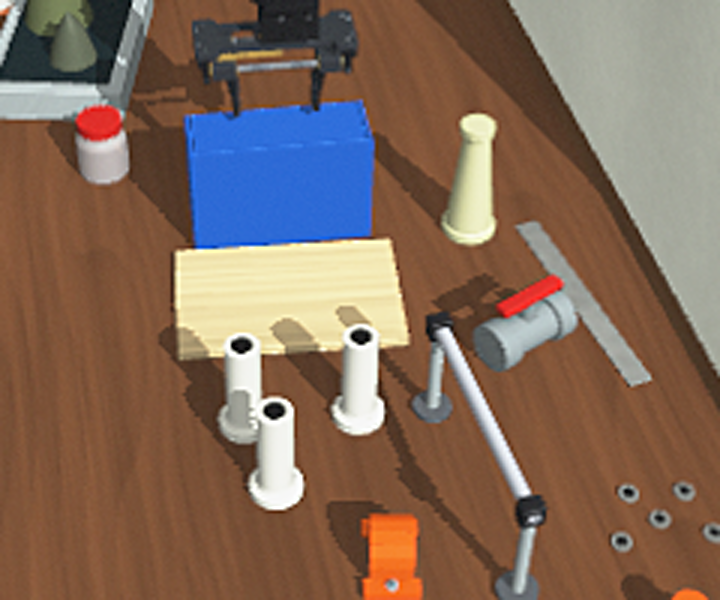

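The case's foot is now at the board edge (case bottom at about row 245 of the crop) and it is still upright. I'll keep pushing and rise slightly as it tips.

Request:
carry_out --steps '[[[0.6, 0, 0], 0], [[1.2, 0, -0.2], 0], [[1.8, 0, -0.4], 0], [[2.4, 0, -0.6], 0], [[3, 0, -0.8], 0], [[3.6, 0, -1], 0], [[4.2, 0, -1.2], 0], [[4.8, 0, -1.4], 0], [[5.4, 0, -1.6], 0], [[6, 0, -1.8], 0], [[6.6, 0, -2], 0], [[7.2, 0, -2.2], 0], [[7.8, 0, -2.4], 0], [[7.8, 0, -2.4], 0]]'

```text
time_s: 8.55
tcp_pos: [0.5237, 0.2184, 0.1532]
ee_rot: [[-0.087, -0.996, 0.006], [-0.996, 0.087, 0.005], [-0.005, -0.005, -1.0]]
wrist_force: [-0.3, -0.8, 0.7]
gripper_width: 1.0
```

```bash
python3 -c "
from h import *
st();snap('side','side2.png')
im=cv2.imread('pics/side2.png')[90:290,220:460];cv2.imwrite('pics/side2c.png',cv2.resize(im,None,fx=3,fy=3,interpolation=cv2.INTER_CUBIC))"
```

```text
t 8.6 tcp [0.5237 0.2184 0.1532] jaw 175.0 F [-0.3 -0.8  0.7] w 87.0 q [ 39  18 -11   0 -61 -44]
```

View pics/side2c.png

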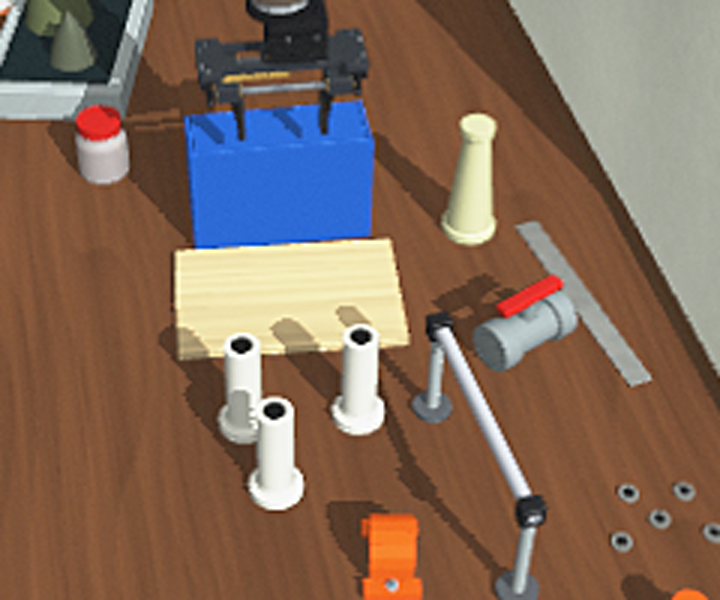

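```bash
python3 m2.py; python3 -c "
from h import *
p=r.sense()['tcp_pos'];print(proj('side',p),proj('side',[.5304,.2966,.1291]), proj('side',[[.529,.3165,.15],[.529,.23,.15],[.529,.3,.15]]))
snap('top','top2.png');im=cv2.imread('pics/top2.png')[130:280,180:380];cv2.imwrite('pics/top2c.png',cv2.resize(im,None,fx=4,fy=4,interpolation=cv2.INTER_CUBIC))"
```

```text
t 8.6 tcp [0.5237 0.2187 0.153 ] jaw 175.0 F [ 0.8  0.4 -0.3] w 86.9 q [ 39  18 -11   0 -61 -44]
['side'] [0.5289 0.2736] -4.1580180997750755 0.07019103937871443
[[313.76245959 140.75440414]] [[311.64121127 132.9514552 ]] [[310.1769122  125.27892528]
 [314.66424999 139.31263284]
 [311.00889962 127.8803476 ]]
```

View pics/top2c.png

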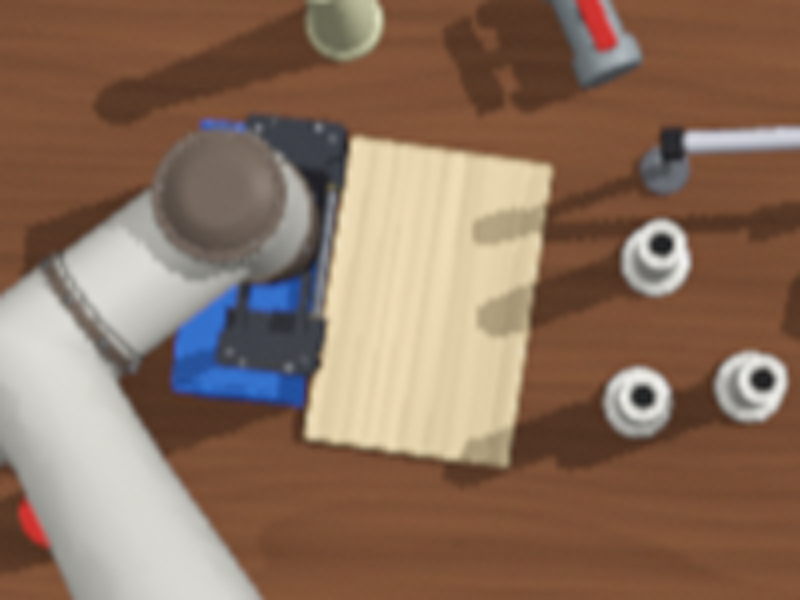

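```bash
python3 -c "
from h import *
s=r.sense();p=np.array(s['tcp_pos']);y=np.array(s['ee_rot'])[:,1]
for k in(-.05,.05):
  for dz in(0,.01,.02,.03): print(k,dz,proj('side',p+k*y+[0,0,dz]))
im=cv2.imread('pics/side2.png')[95:155,270:350];cv2.imwrite('pics/side2d.png',cv2.resize(im,None,fx=8,fy=8,interpolation=cv2.INTER_CUBIC))
go((.5355,.365,.2));go((.5355,.365,.115))"
```

```text
-0.05 0 [[327.71404134 139.68858089]]
-0.05 0.01 [[327.7350689  137.44724823]]
-0.05 0.02 [[327.75623728 135.18851512]]
-0.05 0.03 [[327.77754753 132.91220951]]
0.05 0 [[299.72032153 141.85097302]]
0.05 0.01 [[299.63082854 139.60776167]]
0.05 0.02 [[299.54072745 137.34702986]]
0.05 0.03 [[299.45001357 135.06860299]]
shift [-14.65   0.05  -4.67] twist 0 rows 4
shift [-14.61   0.09   3.83] twist 0 rows 4
```

View pics/side2d.png

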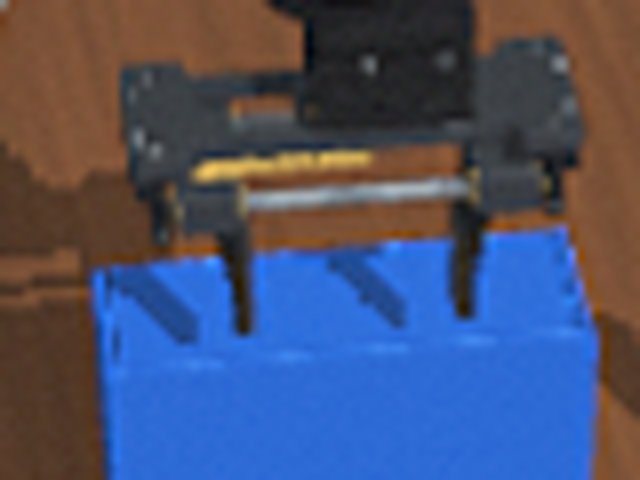

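Both fingertips show about 20 mm above the reported TCP: they are at px (300,136) and (328,135), where the TCP would project to about row 141. So the open fingers passed over the case. I'll back off and check the tip height with the jaws half shut.

Request:
carry_out --steps '[[[0, 0, -4.7], 0], [[-5, 0, -4.7], 0], [[-10, 0, -4.7], 0], [[-15, 0, -4.7], 0], [[-18.5, 0, -4.7], 0], [[-18.5, 0, -4.7], 0], [[-18.5, 0, 4], 0], [[-18.5, 0, 4], 0], [[-18.5, 0, 10], 0], [[-18.5, 0, 10], 0], [[-18.5, 0, 10], 0], [[-18.5, 0, 10], 0]]' --gripper 0

```text
time_s: 10.05
tcp_pos: [0.5416, 0.4049, 0.0561]
ee_rot: [[-0.085, -0.996, 0.008], [-0.996, 0.085, 0.007], [-0.007, -0.008, -1.0]]
wrist_force: [0.3, 0.4, 1.2]
gripper_width: 0.499
```

```bash
python3 -c "
from h import *
st();go((.5355,.365,.115));snap('side','a.png');snap('top','b.png');p=r.sense()['tcp_pos'];print(p,proj('side',p),proj('top',p))"; python3 m2.py
```

```text
t 10.1 tcp [0.5416 0.4049 0.0561] jaw 175.1 F [0.3 0.4 1.2] w 43.5 q [ 51  33  -2   0 -55 -56]
shift [ 3.99  0.22 -5.92] twist 0 rows 2
[0.54165251 0.40533676 0.05680817] [[309.55750487 131.05445034]] [[205.93587137 192.65682975]]
t 10.2 tcp [0.5417 0.4053 0.0568] jaw 175.1 F [0.3 0.2 0.6] w 43.6 q [ 51  33  -2   0 -55 -56]
['top', 'side'] [0.528  0.2733] -3.84391187751941 0.09994497464048076
```

Request:
carry_out --steps '[[[0, 0, 2], 0], [[0, 0, 4], 0], [[0, 0, 4.6], 0], [[0, 0, 4.8], 0], [[0, 0, 5], 0], [[0, 0, 5.1], 0], [[0, 0, 5.2], 0], [[0, 0, 5.2], 0], [[0, 0, 5.2], 0]]'

```text
time_s: 11.25
tcp_pos: [0.5411, 0.405, 0.0035]
ee_rot: [[-0.086, -0.996, 0.007], [-0.996, 0.086, 0.007], [-0.007, -0.007, -1.0]]
wrist_force: [0.2, 1.3, -0.1]
gripper_width: 0.499
```

Request:
carry_out --steps '[[[0, 0, 0.2], 0], [[0, 0, 0.4], 0], [[0, 0, 0.6], 0], [[0, 0, 0.6], 0], [[0, 0, 0.6], 0]]'

```text
time_s: 11.75
tcp_pos: [0.5411, 0.405, -0.0027]
ee_rot: [[-0.086, -0.996, 0.007], [-0.996, 0.086, 0.007], [-0.007, -0.006, -1.0]]
wrist_force: [0.0, 0.5, 0.0]
gripper_width: 0.499
```

Request:
carry_out --steps '[[[0, 0, 0.1], 0], [[0, 0, 0.2], 0], [[0, 0, 0.3], 0], [[0, 0, 0.3], 0]]'

```text
time_s: 12.15
tcp_pos: [0.541, 0.4049, -0.0059]
ee_rot: [[-0.086, -0.996, 0.007], [-0.996, 0.086, 0.006], [-0.007, -0.006, -1.0]]
wrist_force: [-0.1, -0.4, 0.2]
gripper_width: 0.503
```

Request:
carry_out --steps '[[[0, 0, 0.1], 0], [[0, 0, 0.2], 0], [[0, 0, 0.3], 0], [[0, 0, 0.3], 0], [[0, 0, 0.3], 0]]'

```text
time_s: 12.65
tcp_pos: [0.541, 0.4049, -0.0089]
ee_rot: [[-0.086, -0.996, 0.007], [-0.996, 0.086, 0.006], [-0.007, -0.006, -1.0]]
wrist_force: [-0.7, 0.5, -0.0]
gripper_width: 0.499
```

Request:
carry_out --steps '[[[0, 0, 0.1], 0], [[0, 0, 0.2], 0], [[0, 0, 0.3], 0], [[0, 0, 0.3], 0], [[0, 0, 0.3], 0]]'

```text
time_s: 13.15
tcp_pos: [0.541, 0.4049, -0.012]
ee_rot: [[-0.086, -0.996, 0.007], [-0.996, 0.086, 0.006], [-0.007, -0.006, -1.0]]
wrist_force: [-0.4, -0.9, -0.3]
gripper_width: 0.495
```

Request:
carry_out --steps '[[[0, 0, 0.1], 0], [[0, 0, 0.2], 0], [[0, 0, 0.3], 0], [[0, 0, 0.3], 0], [[0, 0, 0.3], 0]]'

```text
time_s: 13.65
tcp_pos: [0.541, 0.4049, -0.015]
ee_rot: [[-0.086, -0.996, 0.007], [-0.996, 0.086, 0.006], [-0.007, -0.006, -1.0]]
wrist_force: [-0.1, -0.9, 0.6]
gripper_width: 0.498
```

```bash
python3 -c "
from h import *
st();a=snap('side');b=snap('wrist')
q=a[95:175,260:360][:,:,::-1];q=cv2.resize(q,(500,400),interpolation=cv2.INTER_CUBIC)
b=cv2.resize(b[:,:,::-1],(500,312));cv2.imwrite('pics/c.png',np.hstack([q[:312],b])[:, :1000][:, 200:])"
```

```text
t 13.7 tcp [ 0.541   0.4049 -0.015 ] jaw 175.1 F [-0.1 -0.9  0.6] w 43.3 q [ 51  37  -5   0 -47 -56]
```

View pics/c.png

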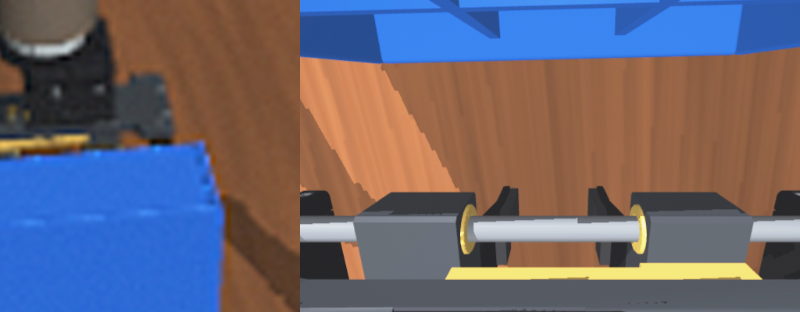

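Request:
carry_out --steps '[[[0, 0, 0.1], 0], [[0, 0, 0.2], 0], [[0, 0, 0.3], 0], [[0, 0, 0.3], 0], [[0, 0, 0.3], 0]]'

```text
time_s: 14.25
tcp_pos: [0.5411, 0.4049, -0.018]
ee_rot: [[-0.086, -0.996, 0.007], [-0.996, 0.086, 0.006], [-0.007, -0.006, -1.0]]
wrist_force: [-0.4, -0.3, 0.6]
gripper_width: 0.499
```

Request:
carry_out --steps '[[[0, 0, 0.1], 0], [[0, 0, 0.2], 0], [[0, 0, 0.2], 0], [[0, 0, 0.2], 0]]'

```text
time_s: 14.65
tcp_pos: [0.5411, 0.4049, -0.0201]
ee_rot: [[-0.086, -0.996, 0.007], [-0.996, 0.086, 0.006], [-0.007, -0.006, -1.0]]
wrist_force: [1.3, -0.1, -0.4]
gripper_width: 0.499
```

Request:
carry_out --steps '[[[0, 0, 0.1], 0], [[0, 0, 0.2], 0], [[0, 0, 0.2], 0], [[0, 0, 0.2], 0]]'

```text
time_s: 15.05
tcp_pos: [0.5411, 0.4049, -0.0222]
ee_rot: [[-0.086, -0.996, 0.007], [-0.996, 0.086, 0.006], [-0.007, -0.006, -1.0]]
wrist_force: [0.6, -0.5, -0.2]
gripper_width: 0.499
```

Request:
carry_out --steps '[[[0, 0, 0.1], 0], [[0, 0, 0.2], 0], [[0, 0, 0.2], 0], [[0, 0, 0.2], 0]]'

```text
time_s: 15.45
tcp_pos: [0.5411, 0.4049, -0.0242]
ee_rot: [[-0.086, -0.996, 0.007], [-0.996, 0.086, 0.006], [-0.007, -0.006, -1.0]]
wrist_force: [1.5, 0.3, -0.2]
gripper_width: 0.498
```

Request:
carry_out --steps '[[[0, 0, 0.1], 0], [[0, 0, 0.2], 0], [[0, 0, 0.2], 0], [[0, 0, 0.2], 0]]'

```text
time_s: 15.85
tcp_pos: [0.5411, 0.4049, -0.0263]
ee_rot: [[-0.086, -0.996, 0.006], [-0.996, 0.086, 0.006], [-0.006, -0.006, -1.0]]
wrist_force: [0.7, 0.1, -0.1]
gripper_width: 0.502
```

Request:
carry_out --steps '[[[0, 0, 0.1], 0], [[0, 0, 0.2], 0], [[0, 0, 0.2], 0], [[0, 0, 0.2], 0]]'

```text
time_s: 16.25
tcp_pos: [0.5411, 0.4048, -0.0283]
ee_rot: [[-0.086, -0.996, 0.006], [-0.996, 0.086, 0.006], [-0.006, -0.006, -1.0]]
wrist_force: [0.8, 0.1, 0.4]
gripper_width: 0.499
```

No contact yet, so I'll stop probing blind. I'll lift, carry the tool over the spigots, and use vision to check whether the wrist pose agrees with the fixed cameras.

Request:
carry_out --steps '[[[0, 0, -5], 0], [[0, 0, -10], 0], [[0, 0, -15], 0], [[0, 0, -20], 0], [[0, 0, -25], 0], [[0, 0, -28], 0], [[0, 0, -28], 0], [[0, 0, -28], 0], [[10, 0, -28], 0], [[10, 0, -28], 0], [[20, 0, -28], 0], [[20, 0, -28], 0], [[36, 3, -28], 0], [[36, 3, -28], 0], [[36, 3, -28], 0], [[36, 3, -28], 0], [[36, 3, -28], 0], [[36, 3, -28], 0]]'

```text
time_s: 18.05
tcp_pos: [0.4783, 0.0473, 0.2482]
ee_rot: [[-0.086, -0.996, 0.005], [-0.996, 0.086, 0.005], [-0.006, -0.004, -1.0]]
wrist_force: [1.0, 0.6, -0.4]
gripper_width: 0.502
```

```bash
python3 - <<'E'
from h import *
st()
a=snap('side');b=snap('wrist');t=snap('top')
print(np.round(np.array(calib('wrist')['world_from_camera'])[:3],3),np.round(calib('wrist')['camera_matrix'][0],0))
for o in('spigot1','board','board_edge'):
  print(o,[(np.round(d['centre'],3).tolist(),round(d['confidence'],2)) for d in r.place_of('wrist',o)])
p=r.sense()['tcp_pos'];print('tcp px side',proj('side',p),'top',proj('top',p))
u,v=np.round(proj('side',p)[0]).astype(int)
q=cv2.resize(a[v-50:v+30,u-50:u+50,::-1],(400,320),interpolation=cv2.INTER_CUBIC);cv2.drawMarker(q,(200,200),(0,255,0))
w=cv2.resize(b[:,:,::-1],(400,250));w=np.vstack([w,np.zeros((70,400,3),np.uint8)])
cv2.imwrite('pics/d.png',np.hstack([q,w]))
E
```

```text
t 18.1 tcp [0.4783 0.0473 0.2482] jaw 175.1 F [ 1.   0.6 -0.4] w 43.7 q [ 25   5 -13   0 -71 -30]
[[-0.996 -0.081 -0.028  0.472]
 [ 0.086 -0.958 -0.272 -0.027]
 [-0.005 -0.273  0.962  0.444]] [358.   0. 324.]
spigot1 [([0.428, -0.058, -0.006], 0.88), ([0.549, -0.074, -0.0], 0.73)]
board [([0.511, 0.129, 0.004], 0.87)]
board_edge []
tcp px side [[309.74513941 151.02783303]] top [[306.84202128 208.56890023]]
```

View pics/d.png

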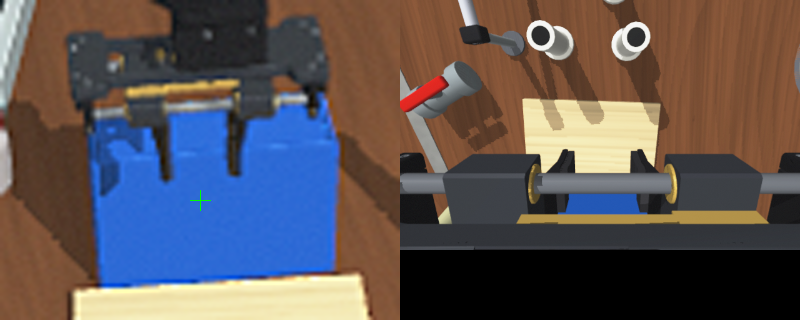

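The wrist camera's places agree with the fixed cameras. But both the side view (tips about 6.5 px above the TCP mark) and the wrist view put the real fingertips about 30–35 mm above the reported TCP. I'll pin this down by touching the bench behind the case.

Request:
carry_out --steps '[[[-10, 0, 0], 0], [[-10, 0, 0], 0], [[-20, -1.5, 0], 0], [[-20, -1.5, 0], 0], [[-30, -3, 0], 0], [[-30, -3, 0], 0], [[-36, -3, 0], 0], [[-36, -3, 0], 0], [[-36, -3, 0], 0], [[-36, -3, 5], 0], [[-36, -3, 10], 0], [[-36, -3, 15], 0], [[-36, -3, 20], 0], [[-36, -3, 25], 0], [[-36, -3, 27], 0], [[-36, -3, 27.4], 0], [[-36, -3, 27.6], 0], [[-36, -3, 27.7], 0], [[-36, -3, 27.7], 0], [[-36, -3, 27.7], 0]]'

```text
time_s: 20.35
tcp_pos: [0.5413, 0.4065, -0.0241]
ee_rot: [[-0.084, -0.996, 0.008], [-0.996, 0.084, 0.008], [-0.008, -0.007, -1.0]]
wrist_force: [-0.5, -0.4, -1.2]
gripper_width: 0.501
```

Request:
carry_out --steps '[[[0, 0, 0.1], 0], [[0, 0, 0.2], 0], [[0, 0, 0.2], 0], [[0, 0, 0.2], 0]]'

```text
time_s: 20.75
tcp_pos: [0.5412, 0.4064, -0.0261]
ee_rot: [[-0.084, -0.996, 0.008], [-0.996, 0.084, 0.008], [-0.008, -0.007, -1.0]]
wrist_force: [0.3, 0.5, -0.2]
gripper_width: 0.5
```

Request:
carry_out --steps '[[[0, 0, 0.1], 0], [[0, 0, 0.2], 0], [[0, 0, 0.2], 0], [[0, 0, 0.2], 0]]'

```text
time_s: 21.15
tcp_pos: [0.5412, 0.4064, -0.0283]
ee_rot: [[-0.084, -0.996, 0.007], [-0.996, 0.084, 0.007], [-0.008, -0.007, -1.0]]
wrist_force: [0.0, -0.1, -0.4]
gripper_width: 0.501
```

Request:
carry_out --steps '[[[0, 0, 0.1], 0], [[0, 0, 0.2], 0], [[0, 0, 0.2], 0]]'

```text
time_s: 21.45
tcp_pos: [0.5411, 0.4062, -0.0305]
ee_rot: [[-0.084, -0.996, 0.007], [-0.996, 0.084, 0.007], [-0.008, -0.006, -1.0]]
wrist_force: [0.1, -0.0, -0.5]
gripper_width: 0.502
```

Request:
carry_out --steps '[[[0, 0, 0.1], 0], [[0, 0, 0.2], 0], [[0, 0, 0.2], 0]]'

```text
time_s: 21.75
tcp_pos: [0.541, 0.4062, -0.0327]
ee_rot: [[-0.084, -0.996, 0.007], [-0.996, 0.085, 0.007], [-0.008, -0.006, -1.0]]
wrist_force: [0.3, -0.5, -1.0]
gripper_width: 0.5
```

Request:
carry_out --steps '[[[0, 0, 0.1], 0], [[0, 0, 0.2], 0], [[0, 0, 0.2], 0]]'

```text
time_s: 22.05
tcp_pos: [0.5412, 0.4063, -0.0334]
ee_rot: [[-0.084, -0.996, 0.007], [-0.996, 0.084, 0.007], [-0.008, -0.007, -1.0]]
wrist_force: [-2.0, -0.9, 5.3]
gripper_width: 0.505
```

Contact came at TCP z = −33 mm, so the real fingertips sit 33 mm behind the reported TCP along the tool axis. I'll put that in the helper and push again with the tips at about 122 mm.

```bash
sed -i "s/d=np.array(P)-s\['tcp_pos'\]/d=np.array(P)-(s['tcp_pos']-.033*R[:,2])/; s/'tcp',np.round(s\['tcp_pos'\],4)/'tip',np.round(s['tcp_pos']-.033*R[:,2],4)/" h.py
python3 -c "
from h import *
st();go((.5365,.365,.122),-5.5)"
```

```text
t 22.1 tip [ 5.409e-01  4.061e-01 -4.000e-04] jaw 175.2 F [-2.  -0.9  5.3] w 44.0 q [ 51  39  -6   0 -45 -55]
q6-> -53
shift [ 4.040e+00  1.000e-02 -1.228e+01] twist 0.7 rows 3
```

Request:
carry_out --steps '[[[0, 0, -5], 0], [[0, 0, -10], 0], [[0, 0, -12.2], 0], [[0, 0, -12.2], 0], [[4, 0, -12.2], 0], [[6, 0, -12.2], 0], [[7.5, 0, -12.2], 0], [[8, 0, -12.2], 0], [[8.3, 0, -12.2], 0], [[8.6, 0, -12.2], 0], [[8.9, 0, -12.2], 0], [[9.2, 0, -12.2], 0], [[9.5, 0, -12.2], 0], [[9.8, 0, -12.2], 0], [[10.1, 0, -12.2], 0], [[10.4, 0, -12.2], 0], [[10.4, 0, -12.2], 0]]'

```text
time_s: 23.75
tcp_pos: [0.5313, 0.3011, 0.0876]
ee_rot: [[-0.085, -0.996, 0.007], [-0.996, 0.085, 0.006], [-0.007, -0.006, -1.0]]
wrist_force: [-0.3, 1.0, -1.0]
gripper_width: 0.494
```

```bash
python3 m2.py
```

```text
t 23.8 tip [0.531  0.3009 0.1206] jaw 175.1 F [-0.3  1.  -1. ] w 43.0 q [ 45  25 -10   0 -54 -50]
['top', 'side'] [0.5296 0.2604] -3.2406354292255917 0.47726261504111855
```

Request:
carry_out --steps '[[[0.5, 0, 0], 0], [[1, 0, -0.2], 0], [[1.5, 0, -0.4], 0], [[2, 0, -0.6], 0], [[2.5, 0, -0.8], 0], [[3, 0, -1], 0], [[3.5, 0, -1.2], 0], [[4, 0, -1.4], 0], [[4.5, 0, -1.6], 0], [[5, 0, -1.8], 0], [[5.5, 0, -2], 0], [[6, 0, -2.2], 0], [[6.5, 0, -2.4], 0], [[7, 0, -2.6], 0], [[7.5, 0, -2.6], 0], [[8, 0, -2.6], 0], [[8, 0, -2.6], 0], [[8, 0, -2.6], 0]]'

```text
time_s: 25.75
tcp_pos: [0.5246, 0.2218, 0.113]
ee_rot: [[-0.084, -0.996, 0.007], [-0.996, 0.084, 0.007], [-0.007, -0.007, -1.0]]
wrist_force: [-0.4, 1.3, 0.4]
gripper_width: 0.506
```

```bash
python3 - <<'E'
from fit import *
st()
a=snap('side','e.png');snap('top')
q=cv2.resize(a[90:240,220:420,::-1],None,fx=3,fy=3,interpolation=cv2.INTER_CUBIC);cv2.imwrite('pics/e.png',q)
for n in('side','top'): print([(np.round(d['centre'],3).tolist(),round(d['confidence'],2)) for d in r.place_of(n,'case')])
E
```

```text
t 25.8 tip [0.5243 0.2216 0.146 ] jaw 175.2 F [-0.4  1.3  0.4] w 44.0 q [ 39  20 -14   0 -55 -44]
[([0.516, 0.173, 0.01], 0.94)]
[([0.52, 0.172, 0.014], 0.9)]
```

View pics/e.png

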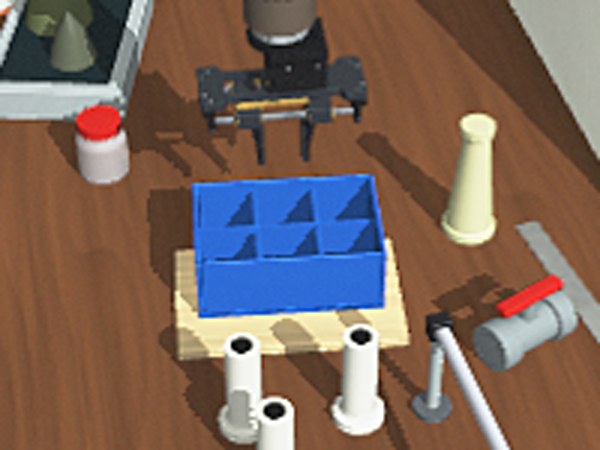

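The case lies flat on the board with its cells up, around (0.518, 0.172). Next, the spigots.

```bash
python3 -c "
from h import *
go((.53,.0,.27),85);go((.5536,-.0719,.22),85)"
```

```text
q6-> 69
shift [ 21.97  -2.5  -12.55] twist -89.8 rows 11
q6-> 76
shift [28.98 -5.42 -7.58] twist -89.8 rows 11
```

Request:
carry_out --steps '[[[0, 0, -5], 0], [[0, 0, -10], 0], [[2, 0, -12], 0], [[7, 0, -12.5], -8], [[12, -1, -12.5], -17], [[17, -2, -12.5], -25], [[22, -2.5, -12.5], -34], [[25, -4, -12.5], -42], [[28, -5, -12.5], -50], [[29, -5.4, -12], -58], [[29, -5.4, -10], -66], [[29, -5.4, -7.6], -74], [[29, -5.4, -7.6], -82], [[29, -5.4, -7.6], -89.8], [[29, -5.4, -7.6], -89.8], [[29, -5.4, -7.6], -89.8], [[29, -5.4, -7.6], -89.8]]' --gripper 1

```text
time_s: 27.65
tcp_pos: [0.5536, -0.0718, 0.1873]
ee_rot: [[0.996, -0.089, 0.007], [-0.089, -0.996, 0.007], [0.007, -0.008, -1.0]]
wrist_force: [-0.1, -0.4, -0.1]
gripper_width: 0.994
```

```bash
cat > m3.py <<'E'
from fit import *
st()
for n in('side','top','wrist'): snap(n)
E={}
for k,p in dict(A=(.5536,-.0719),C=(.4271,-.0587),B=(.4435,-.1573)).items():
    ms={}
    for n in('wrist','top'):
        m=mask_near(n,'spigot1',[*p,.06])
        if m is not None and m[[0,-1]].sum()==0 and m[:,[0,-1]].sum()==0: ms[n]=m
    for u in ms: print(k,u,*[np.round(v,4) for v in fit('spigot',{u:ms[u]},(*p,0),yaw=False)])
ms={n:mask_near(n,'case',[.518,.172,.06]) for n in('top','side')}
for u in (['top'],['side'],['top','side']):
    mm={n:ms[n] for n in u if ms[n] is not None}
    x,f=fit('case',mm,(.518,.172,-.1),z=.012);print('case',list(mm),np.round(x[:2],4),round(np.degrees(x[2]),1),round(f,3))
c,s=np.cos(x[2]),np.sin(x[2])
for cx in(-72,0,72):
  for cy in(-36,36): print('cell',cx,cy,np.round([x[0]+(c*cx-s*cy)/1e3,x[1]+(s*cx+c*cy)/1e3],4))
E
python3 m3.py
```

```text
t 27.6 tip [ 0.5534 -0.072   0.2203] jaw -95.1 F [-0.1 -0.4 -0.1] w 86.5 q [  9  15  -9   0 -65  76]
A wrist [ 0.553  -0.0701] 0.0258
A top [ 0.5408 -0.071 ] 1.5013
C wrist [ 0.4467 -0.0594] 1.5075
C top [ 0.4274 -0.0597] 0.0589
B wrist [ 0.4435 -0.1526] 1.6504
B top [ 0.4424 -0.158 ] 0.0882
case ['top'] [0.518 0.175] -10.7 1.37
case ['side'] [0.5175 0.1671] -6.4 0.295
case ['top', 'side'] [0.5185 0.1683] -6.7 1.67
cell -72 -36 [0.4428 0.141 ]
cell -72 36 [0.4512 0.2125]
cell 0 -36 [0.5143 0.1326]
cell 0 36 [0.5227 0.2041]
cell 72 -36 [0.5858 0.1241]
cell 72 36 [0.5942 0.1956]
```

Request:
carry_out --steps '[[[0, -0.15, 5], 0], [[0, -0.15, 9], 0], [[0, -0.15, 12], 0], [[0, -0.15, 13.2], 0], [[0, -0.15, 13.2], 0], [[0, -0.15, 13.2], 0]]'

```text
time_s: 28.8
tcp_pos: [0.556, -0.0695, 0.0566]
ee_rot: [[0.996, -0.087, 0.01], [-0.087, -0.996, 0.007], [0.009, -0.007, -1.0]]
wrist_force: [-0.3, 0.4, -0.7]
gripper_width: 1.002
```

Request:
carry_out --steps '[[[0, 0, 0], 0], [[0, 0, 0], 0], [[0, 0, 0], 0], [[0, 0, 0], 0], [[0, 0, 0], 0], [[0, 0, 0], 0], [[0, 0, 0], 0], [[0, 0, 0], 0], [[0, 0, -2], 0], [[0, 0, -6], 0], [[0, 0, -10], 0], [[0, 0, -15], 0], [[0, 0, -16], 0], [[0, 0, -16], 0], [[0, 0, -16], 0]]' --gripper -1

```text
time_s: 30.3
tcp_pos: [0.5527, -0.0703, 0.2141]
ee_rot: [[0.996, -0.087, 0.005], [-0.087, -0.996, 0.007], [0.004, -0.008, -1.0]]
wrist_force: [-0.3, -0.1, -3.1]
gripper_width: 0.428
```

```bash
python3 - <<'E'
from fit import *
st()
for n in('side','top'): snap(n)
b=snap('wrist');cv2.imwrite('pics/w1.png',b[:,:,::-1])
for n in('side','top'):
    m=mask_near(n,'case',[.518,.172,.06])
    if m is None: print(n,'none');continue
    x,f=fit('case',{n:m},(.518,.17,-.12),z=.012);print('case',n,np.round(x[:2],4),round(np.degrees(x[2]),1),round(f,3))
E
```

```text
t 30.3 tip [ 0.5526 -0.0705  0.2471] jaw -95.0 F [-0.3 -0.1 -3.1] w 37.3 q [  9  14  -7   0 -68  76]
case side [0.518 0.168] -6.0 0.313
top none
```

View pics/w1.png

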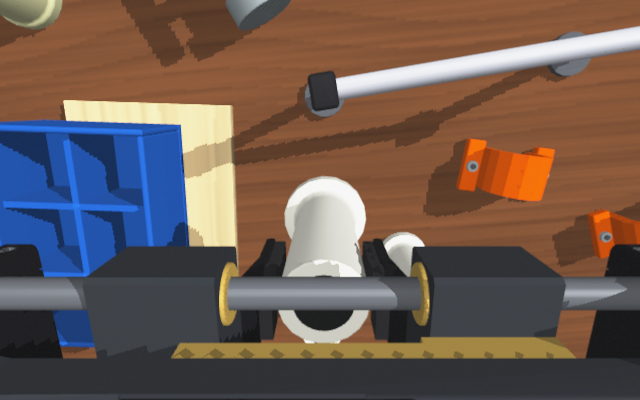

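```bash
python3 - <<'E'
from fit import *
for n in('side','top'):
    snap(n)
    rr=render(n,pose(M['case'],.518,.17,-.12,.012))
    for d in r.cut_out(n,'case'):
        m=d['pixels'];ys,xs=np.nonzero(m);print(n,round(d['confidence'],2),m.sum(),(xs.min(),xs.max(),ys.min(),ys.max()))
    ys,xs=np.nonzero(rr>.5);print('model',(rr>.5).sum(),(xs.min(),xs.max(),ys.min(),ys.max()))
    im=r.capture(n).astype(int);bl=((im[:,:,2]>im[:,:,0]+50)&(im[:,:,2]>70)&(im[:,:,2]>im[:,:,1]+25))
    k,l,s,c=cv2.connectedComponentsWithStats(bl.astype(np.uint8));
    for i in range(1,k):
        if s[i,4]>300: print('blue',s[i],c[i])
E
```

```text
side 0.72 2187 (np.int64(284), np.int64(348), np.int64(149), np.int64(195))
side 0.33 1006 (np.int64(279), np.int64(356), np.int64(174), np.int64(209))
model 2886 (np.int64(284), np.int64(348), np.int64(147), np.int64(195))
blue [  21   77   86   86 4116] [ 69.11175899 125.16156463]
blue [ 284  149   51   47 2150] [308.52372093 171.83767442]
top 0.62 1148 (np.int64(247), np.int64(276), np.int64(165), np.int64(233))
model 3094 (np.int64(245), np.int64(300), np.int64(165), np.int64(236))
blue [ 247  165   30   68 1163] [261.17368874 208.41702494]
```

Request:
carry_out --steps '[[[-3, 5, 0], 0], [[-6, 10, 0], 0], [[-8, 15, 0], 0], [[-10, 20, 0], 0], [[-11, 25, 0], 0], [[-12, 30, 0], 0], [[-12, 30, 0], 0], [[-12, 30, 0], 0]]'

```text
time_s: 31.65
tcp_pos: [0.4076, -0.3618, 0.2128]
ee_rot: [[0.996, -0.092, 0.009], [-0.092, -0.996, 0.006], [0.008, -0.007, -1.0]]
wrist_force: [-0.5, 0.9, -3.3]
gripper_width: 0.43
```

```bash
cat > m4.py <<'E'
from fit import *
st();out=[]
for n in('side','top'):
    snap(n);m=mask_near(n,'case',[.518,.172,.06])
    if m is None: print(n,'none');continue
    x,f=fit('case',{n:m},(.518,.17,-.12),z=.012);print('case',n,m.sum(),np.round(x[:2],4),round(np.degrees(x[2]),1),round(f,3))
    out.append(x)
x=np.mean(out,0);c,s=np.cos(x[2]),np.sin(x[2])
for cy in(-36,36):
  for cx in(-72,0,72): print('cell',cx,cy,np.round([x[0]+(c*cx-s*cy)/1e3,x[1]+(s*cx+c*cy)/1e3],4))
E
python3 m4.py; python3 - <<'E'
from fit import *
# held spigot: where does it sit relative to the tip (wrist view, upper rows only)
snap('wrist');s=r.sense();R=np.array(s['ee_rot']);tip=s['tcp_pos']-.033*R[:,2]
ds=r.cut_out('wrist','spigot1');print([(round(d['confidence'],2),d['pixels'].sum()) for d in ds])
uv=proj('wrist',tip-[0,0,.07])[0]
d=min(ds,key=lambda e:np.hypot(*(np.argwhere(e['pixels']).mean(0)[::-1]-uv)))
m=d['pixels'].astype(float);m[240:]=0
def cost(p):
    a=render('wrist',pose(M['spigot'],tip[0]+p[0],tip[1]+p[1],0,tip[2]-p[2]));a[240:]=0
    return np.abs(a-m).sum()/m.sum()
for z in(.082,.088,.094):
    o=minimize(lambda p:cost((*p,z)),[0,0],method='Nelder-Mead',options=dict(initial_simplex=[[0,0],[.005,0],[0,.005]],xatol=1e-4))
    print(z,np.round(o.x,4),round(o.fun,3))
E
```

```text
t 31.6 tip [ 0.4073 -0.362   0.2458] jaw -95.3 F [-0.5  0.9 -3.3] w 37.4 q [-25  13  -9  -1 -68 110]
case side 1023.0 [0.5193 0.1686] -7.5 1.859
case top 3034.0 [0.52   0.1667] -6.9 0.022
cell -72 -36 [0.4437 0.1409]
cell 0 -36 [0.5151 0.1319]
cell 72 -36 [0.5866 0.1229]
cell -72 36 [0.4527 0.2124]
cell 0 36 [0.5241 0.2033]
cell 72 36 [0.5956 0.1943]
[(0.86, np.int64(5264)), (0.65, np.int64(2457)), (0.61, np.int64(9098))]
0.082 [-0.0026 -0.0007] 0.053
0.088 [-0.0036 -0.0005] 0.031
0.094 [-0.0046 -0.0002] 0.014
```

```bash
python3 -c "
from h import *
go((.54,.0,.25));go((.5906,.123,.25),83);go((.5906,.123,.118),83)"
```

```text
shift [ 10.   -36.81  -0.  ] twist 0 rows 8
q6-> 55
shift [ 14.   -49.5    0.13] twist 2.1 rows 11
q6-> 55
shift [ 13.87 -49.4   13.33] twist 2.1 rows 11
```

Request:
carry_out --steps '[[[4, -5, 0], 0], [[6, -10, 0], 0], [[8, -15, 0], 0], [[9, -20, 0], 0], [[10, -25, 0], 0], [[10, -30, 0], 0], [[10, -35, 0], 0], [[11, -40, 0], 1], [[13, -45, 0], 2], [[14, -49.5, 0], 2], [[14, -49.5, 0], 2], [[14, -49.5, 0], 2], [[14, -49.5, 0], 2]]'

```text
time_s: 33.25
tcp_pos: [0.5903, 0.1241, 0.2179]
ee_rot: [[0.993, -0.118, 0.009], [-0.118, -0.993, 0.006], [0.008, -0.007, -1.0]]
wrist_force: [-0.2, 0.3, -3.6]
gripper_width: 0.428
```

```bash
python3 -c "
from h import *
st();go((.5906,.123,.25));go((.5906,.123,.118))
b=snap('wrist')
# cell opening at z=.098 and floor drawn over the wrist picture
for P in ([.5869,.1226]),:
  c,s=np.cos(np.radians(-7)),np.sin(np.radians(-7))
  for h,col in((.092,(0,255,0)),(.018,(255,255,0))):
    q=[[P[0]+c*u-s*v,P[1]+s*u+c*v,h] for u,v in((-.033,-.033),(.033,-.033),(.033,.033),(-.033,.033))]
    b=cv2.polylines(b.copy(),[np.round(proj('wrist',q)).astype(int)],True,col)
cv2.imwrite('pics/w2.png',b[:,:,::-1])"
```

```text
t 33.2 tip [0.59   0.1239 0.2509] jaw -96.8 F [-0.2  0.3 -3.6] w 37.2 q [ 27  19   0   0 -70  56]
shift [0.07 0.08 0.09] twist 0 rows 1
shift [-0.04  0.17 13.29] twist 0 rows 3
```

View pics/w2.png

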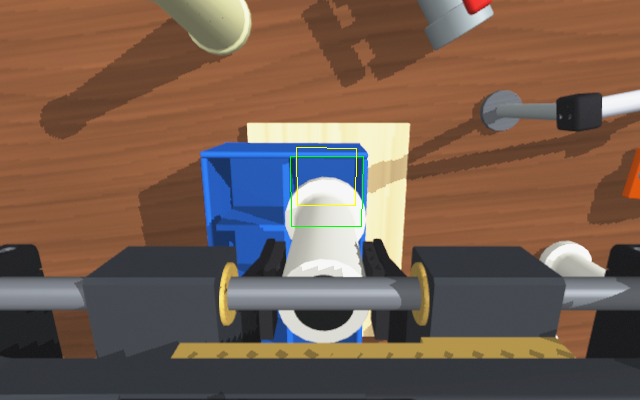

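The predicted cell outline matches the cell in the picture (green opening at columns 291–363, rows 155–226), so I'll lower the spigot.

Request:
carry_out --steps '[[[0, 0.15, 3], 0], [[0, 0.15, 6], 0], [[0, 0.15, 9], 0], [[0, 0.15, 11], 0], [[0, 0.15, 12.5], 0], [[0, 0.15, 13.3], 0], [[0, 0.15, 13.3], 0], [[0, 0.15, 13.3], 0]]'

```text
time_s: 34.1
tcp_pos: [0.5917, 0.122, 0.0861]
ee_rot: [[0.993, -0.119, 0.01], [-0.12, -0.993, 0.006], [0.009, -0.007, -1.0]]
wrist_force: [0.5, 0.6, -1.9]
gripper_width: 0.428
```

Request:
carry_out --steps '[[[0, 0, 0.2], 0], [[0, 0, 0.4], 0], [[0, 0, 0.6], 0], [[0, 0, 0.8], 0], [[0, 0, 0.8], 0]]'

```text
time_s: 34.6
tcp_pos: [0.5915, 0.1219, 0.0777]
ee_rot: [[0.993, -0.12, 0.009], [-0.12, -0.993, 0.006], [0.009, -0.007, -1.0]]
wrist_force: [0.2, 0.1, -3.3]
gripper_width: 0.429
```

Request:
carry_out --steps '[[[0, 0, 0.1], 0], [[0, 0, 0.2], 0], [[0, 0, 0.3], 0], [[0, 0, 0.3], 0]]'

```text
time_s: 35.0
tcp_pos: [0.5917, 0.122, 0.0748]
ee_rot: [[0.993, -0.119, 0.01], [-0.119, -0.993, 0.006], [0.009, -0.007, -1.0]]
wrist_force: [-0.9, -0.9, -3.3]
gripper_width: 0.427
```

Request:
carry_out --steps '[[[0, 0, 0.1], 0], [[0, 0, 0.2], 0], [[0, 0, 0.3], 0], [[0, 0, 0.3], 0]]'

```text
time_s: 35.4
tcp_pos: [0.5925, 0.122, 0.0748]
ee_rot: [[0.993, -0.118, 0.012], [-0.118, -0.993, 0.006], [0.011, -0.007, -1.0]]
wrist_force: [-3.6, -0.7, 9.9]
gripper_width: 0.429
```

It has touched the floor. I'll release, rise, and move to the next spigot.

Request:
carry_out --steps '[[[0, 0, -0.1], 0], [[0, 0, -0.1], 0], [[0, 0, -0.1], 0], [[0, 0, -0.1], 0], [[0, 0, -0.1], 0], [[0, 0, -0.1], 0], [[0, 0, -3], 0], [[0, 0, -7], 0], [[0, 0, -11], 0], [[0, 0, -12], 0], [[-6, 0, -12], 0], [[-12, 4, -12], 0], [[-14, 9, -12], 0], [[-15, 14, -12], 0], [[-15, 19, -12], 0], [[-15, 20, -12], 0], [[-15, 20, -12], 0]]' --gripper 1

```text
time_s: 37.1
tcp_pos: [0.4164, -0.0625, 0.1913]
ee_rot: [[0.992, -0.123, 0.011], [-0.124, -0.992, 0.005], [0.01, -0.007, -1.0]]
wrist_force: [-0.0, 0.4, -0.9]
gripper_width: 1.0
```

```bash
cat > m5.py <<'E'
from fit import *
import sys
x,y=map(float,sys.argv[1:3])
st();snap('wrist');m=mask_near('wrist','spigot1',[x,y,.06])
if m is None: print('none')
else:
    print(m.sum());mm=m.copy()
    p,f=fit('spigot',{'wrist':m},(x,y,0),yaw=False);print(np.round(p,4),round(f,3));x,y=p
go((x,y,.22),85);go((x,y,.09),85)
E
python3 m5.py .4272 -.0597; python3 m4.py | head -4
```

```text
t 37.1 tip [ 0.4161 -0.0626  0.2243] jaw -97.1 F [-0.   0.4 -0.9] w 87.0 q [ 14   1 -26   0 -62  69]
3410.0
[ 0.4263 -0.0574] 0.019
q6-> 71
shift [ 0.81 -0.39  0.46] twist -1.9 rows 1
q6-> 71
shift [ 0.67 -0.3  13.46] twist -1.9 rows 3
t 37.2 tip [ 0.4177 -0.0603  0.2245] jaw -96.9 F [-0.2 -0.6  0.6] w 86.8 q [ 14   1 -26   0 -62  69]
case side 1890.0 [0.5211 0.1515] -6.3 0.557
case top 2477.0 [0.5241 0.1527] -7.4 0.256
cell -72 -36 [0.4468 0.1249]
```

Request:
carry_out --steps '[[[0.4, -0.25, 2], -2], [[0.4, -0.25, 6], -2], [[0.4, -0.25, 10], -2], [[0.4, -0.25, 12.5], -2], [[0.4, -0.25, 13.4], -2], [[0.4, -0.25, 13.4], -2], [[0.4, -0.25, 13.4], -2]]'

```text
time_s: 38.1
tcp_pos: [0.4259, -0.0553, 0.0585]
ee_rot: [[0.997, -0.081, 0.014], [-0.081, -0.997, 0.006], [0.013, -0.007, -1.0]]
wrist_force: [0.7, -0.0, -0.3]
gripper_width: 1.003
```

```bash
python3 -c "
from h import *
st();go((.4263,-.0574,.09))"
```

```text
t 38.1 tip [ 0.4255 -0.0555  0.0915] jaw -94.6 F [ 0.7 -0.  -0.3] w 87.3 q [ 14  12 -37   0 -41  71]
shift [0.09 0.18 0.15] twist 0 rows 1
```

Request:
carry_out --steps '[[[0.1, 0, 0.1], 0], [[0.1, 0, 0.1], 0], [[0.1, 0, 0.1], 0], [[0.1, 0, 0.1], 0], [[0.1, 0, 0.1], 0], [[0.1, 0, 0.1], 0], [[0.1, 0, 0.1], 0], [[0.1, 0, 0.1], 0], [[0, 0, -2], 0], [[0, 0, -6], 0], [[0, 0, -11], 0], [[0, 0, -16], 0], [[0, 5, -16], 0], [[0, 10, -16], 0], [[0, 15, -16], 0], [[0, 20, -16], 0], [[0, 25, -16], 0], [[0, 30, -16], 0], [[0, 30, -16], 0], [[0, 30, -16], 0]]' --gripper -1

```text
time_s: 40.1
tcp_pos: [0.3982, -0.3557, 0.2146]
ee_rot: [[0.996, -0.084, 0.011], [-0.084, -0.996, 0.008], [0.01, -0.009, -1.0]]
wrist_force: [-0.2, 0.6, -2.5]
gripper_width: 0.431
```

```bash
cat > m6.py <<'E'
from fit import *
st();snap('wrist')
s=r.sense();R=np.array(s['ee_rot']);tip=s['tcp_pos']-.033*R[:,2]
ds=r.cut_out('wrist','spigot1');uv=proj('wrist',tip-[0,0,.07])[0]
if ds:
    d=min(ds,key=lambda e:np.hypot(*(np.argwhere(e['pixels']).mean(0)[::-1]-uv)))
    m=d['pixels'].astype(float);m[240:]=0
    def cost(p):
        a=render('wrist',pose(M['spigot'],tip[0]+p[0],tip[1]+p[1],0,tip[2]-.091));a[240:]=0
        return np.abs(a-m).sum()/m.sum()
    o=minimize(cost,[0,0],method='Nelder-Mead',options=dict(initial_simplex=[[0,0],[.005,0],[0,.005]],xatol=1e-4));print('held offset',np.round(o.x,4),round(o.fun,3))
snap('top');m=mask_near('top','case',[.518,.172,.06])
for d in r.cut_out('top','spigot1'):
    q=np.argwhere(d['pixels']).mean(0)[::-1]
    if 240<q[0]<305 and 160<q[1]<240: m=np.maximum(m,d['pixels'])
    print('spigot px',np.round(q),round(d['confidence'],2))
x,f=fit('case',{'top':m},(.518,.17,-.12),z=.012);print('case',m.sum(),np.round(x[:2],4),round(np.degrees(x[2]),1),round(f,3))
c,s=np.cos(x[2]),np.sin(x[2])
for cy in(-36,):
  for cx in(-72,0,72): print('cell',cx,cy,np.round([x[0]+(c*cx-s*cy)/1e3,x[1]+(s*cx+c*cy)/1e3],4))
for n in('top',):print([(np.round(d['centre'],3).tolist(),round(d['confidence'],2)) for d in r.place_of(n,'spigot1')])
E
python3 m6.py
```

```text
t 40.1 tip [ 0.3978 -0.3559  0.2476] jaw -94.8 F [-0.2  0.6 -2.5] w 37.5 q [-25  12 -10  -1 -68 110]
held offset [-0.0028 -0.0009] 0.012
spigot px [367. 226.] 0.7
spigot px [293. 181.] 0.51
case 3084.0 [0.521  0.1524] -6.0 0.029
cell -72 -36 [0.4456 0.1241]
cell 0 -36 [0.5173 0.1166]
cell 72 -36 [0.5889 0.1091]
[([0.588, 0.11, 0.02], 0.81), ([0.438, -0.157, -0.002], 0.56), ([0.764, -0.005, -0.001], 0.26)]
```

The case has shifted about 14 mm along −y, either from a knock or a drag, and the first spigot is centred in its cell. I'll use the updated cell positions.

```bash
python3 -c "
from h import *
go((.448,.125,.25),84);go((.448,.125,.118),84)"
```

```text
q6-> 52
shift [  1.06 -48.16   0.32] twist 1.5 rows 10
q6-> 52
shift [  0.88 -48.07  13.52] twist 1.5 rows 10
```

Request:
carry_out --steps '[[[2, -5, 0], 0], [[3, -10, 0], 0], [[3, -15, 0], 0], [[3, -20, 0], 0], [[3, -25, 0], 0], [[3, -30, 0], 0], [[3, -35, 0], 0], [[2, -40, 0], 0], [[1, -45, 0], 1], [[1, -48.1, 0], 1.5], [[1, -48.1, 0], 1.5], [[1, -48.1, 0], 1.5], [[1, -48.1, 5], 1.5], [[0.9, -48.1, 9], 1.5], [[0.9, -48.1, 9], 1.5], [[0.9, -48.1, 9], 1.5]]'

```text
time_s: 42.0
tcp_pos: [0.4486, 0.1245, 0.1312]
ee_rot: [[0.994, -0.105, 0.015], [-0.105, -0.994, 0.005], [0.014, -0.006, -1.0]]
wrist_force: [0.5, 1.5, -2.4]
gripper_width: 0.424
```

```bash
python3 -c "
from h import *
st();go((.448,.125,.112))"
```

```text
t 42.0 tip [0.4481 0.1244 0.1642] jaw -96.0 F [ 0.5  1.5 -2.4] w 36.9 q [ 36   9 -27   0 -53  48]
shift [-0.09 -0.03  5.22] twist 0 rows 2
```

Request:
carry_out --steps '[[[-0.1, 0, 1.5], 0], [[-0.1, 0, 3], 0], [[-0.1, 0, 4.2], 0], [[-0.1, 0, 4.8], 0], [[-0.1, 0, 5.2], 0], [[-0.1, 0, 5.4], 0], [[-0.1, 0, 5.6], 0], [[-0.1, 0, 5.7], 0], [[-0.1, 0, 5.7], 0]]'

```text
time_s: 42.9
tcp_pos: [0.4494, 0.1252, 0.0757]
ee_rot: [[0.994, -0.104, 0.017], [-0.104, -0.995, 0.005], [0.016, -0.007, -1.0]]
wrist_force: [-1.3, 0.2, 4.6]
gripper_width: 0.43
```

Request:
carry_out --steps '[[[0, 0, -0.1], 0], [[0, 0, -0.1], 0], [[0, 0, -0.1], 0], [[0, 0, -0.1], 0], [[0, 0, -0.1], 0], [[0, 0, -0.1], 0], [[0, 0, -3], 0], [[0, 0, -7], 0], [[0, 0, -11], 0], [[0, 3, -12], 0], [[0, 8, -12], 0], [[0, 13, -12], 0], [[0, 18, -12], 0], [[1, 23, -12], 0], [[2, 28, -12], 0], [[2, 28.2, -12], 0], [[2, 28.2, -12], 0], [[2, 28.2, -12], 0]]' --gripper 1

```text
time_s: 44.7
tcp_pos: [0.4378, -0.1574, 0.194]
ee_rot: [[0.994, -0.104, 0.016], [-0.104, -0.995, 0.005], [0.016, -0.007, -1.0]]
wrist_force: [-0.4, -0.1, -1.4]
gripper_width: 0.998
```

```bash
python3 m5.py .443 -.158
```

```text
t 44.7 tip [ 0.4372 -0.1576  0.227 ] jaw -95.9 F [-0.4 -0.1 -1.4] w 86.9 q [  0   6 -21   0 -63  84]
3369.0
[ 0.4428 -0.1556] 0.024
q6-> 85
shift [ 0.51 -0.17  0.73] twist -0.8 rows 1
q6-> 85
shift [ 0.3  -0.08 13.73] twist -0.8 rows 3
```

Request:
carry_out --steps '[[[0.3, -0.1, 3], 0], [[0.3, -0.1, 7], 0], [[0.3, -0.1, 11], 0], [[0.3, -0.1, 13], 0], [[0.3, -0.1, 13.7], 0], [[0.3, -0.1, 13.7], 0], [[0.3, -0.1, 13.7], 0]]'

```text
time_s: 45.5
tcp_pos: [0.4448, -0.1549, 0.0585]
ee_rot: [[0.995, -0.1, 0.02], [-0.1, -0.995, 0.005], [0.019, -0.007, -1.0]]
wrist_force: [0.5, -0.8, 0.5]
gripper_width: 0.993
```

Request:
carry_out --steps '[[[0, 0, 0], 0], [[0, 0, 0], 0], [[0, 0, 0], 0], [[0, 0, 0], 0], [[0, 0, 0], 0], [[0, 0, 0], 0], [[0, 0, 0], 0], [[0, 0, 0], 0], [[0, 0, -2], 0], [[0, 0, -6], 0], [[0, 0, -11], 0], [[0, 0, -16], 0], [[0, 5, -16], 0], [[0, 10, -16], 0], [[0, 15, -16], 0], [[-1, 20, -16], 0], [[-1, 20, -16], 0], [[-1, 20, -16], 0]]' --gripper -1

```text
time_s: 47.3
tcp_pos: [0.4103, -0.3541, 0.2153]
ee_rot: [[0.994, -0.103, 0.017], [-0.104, -0.995, 0.007], [0.016, -0.009, -1.0]]
wrist_force: [0.2, 0.6, -3.1]
gripper_width: 0.431
```

```bash
python3 m6.py
```

```text
t 47.3 tip [ 0.4098 -0.3543  0.2483] jaw -95.9 F [ 0.2  0.6 -3.1] w 37.5 q [-24  13  -9  -1 -68 109]
spigot px [287. 222.] 0.7
spigot px [293. 181.] 0.58
case 3032.0 [0.5204 0.1513] -6.4 0.028
cell -72 -36 [0.4449 0.1235]
cell 0 -36 [0.5164 0.1155]
cell 72 -36 [0.588  0.1075]
[([0.442, 0.126, 0.014], 0.71), ([0.588, 0.109, 0.016], 0.48)]
```

```bash
python3 m6.py | grep -E "held|case"; python3 -c "
from h import *
go((.5195,.1165,.25),84);go((.5195,.1165,.112),84)"
```

```text
held offset [-0.0029  0.0005] 0.016
case 2999.0 [0.5207 0.1517] -5.8 0.029
q6-> 55
shift [  6.09 -47.84   0.45] twist 0.3 rows 10
q6-> 55
shift [  5.83 -47.75  14.24] twist 0.3 rows 11
```

Request:
carry_out --steps '[[[2, -5, 0], 0], [[3, -10, 0], 0], [[4, -15, 0], 0], [[5, -20, 0], 0], [[6, -25, 0], 0], [[6, -30, 0], 0], [[6, -35, 0], 0], [[6, -40, 0], 0], [[6, -45, 0], 0], [[6.1, -47.7, 0], 0], [[6.1, -47.7, 0], 0], [[6.1, -47.7, 0], 0], [[6, -47.7, 5], 0], [[6, -47.7, 9], 0], [[6, -47.7, 9], 0], [[6, -47.7, 9], 0]]'

```text
time_s: 49.5
tcp_pos: [0.5214, 0.1147, 0.1324]
ee_rot: [[0.995, -0.1, 0.02], [-0.1, -0.995, 0.003], [0.02, -0.005, -1.0]]
wrist_force: [0.4, 0.6, -2.2]
gripper_width: 0.431
```

```bash
python3 -c "
from h import *
st();go((.5194,.1153,.108))"
```

```text
t 49.5 tip [0.5207 0.1146 0.1654] jaw -95.7 F [ 0.4  0.6 -2.2] w 37.5 q [ 30  15 -18   1 -55  54]
shift [-0.25 -0.02  5.74] twist 0 rows 2
```

Request:
carry_out --steps '[[[-0.25, 0, 1.5], 0], [[-0.25, 0, 3], 0], [[-0.25, 0, 4.2], 0], [[-0.25, 0, 4.8], 0], [[-0.25, 0, 5.2], 0], [[-0.25, 0, 5.4], 0], [[-0.25, 0, 5.6], 0], [[-0.25, 0, 5.7], 0], [[-0.25, 0, 5.7], 0]]'

```text
time_s: 50.4
tcp_pos: [0.5208, 0.1154, 0.0767]
ee_rot: [[0.995, -0.099, 0.022], [-0.099, -0.995, 0.003], [0.021, -0.006, -1.0]]
wrist_force: [-1.9, -1.0, 3.8]
gripper_width: 0.429
```

Request:
carry_out --steps '[[[0, 0, -0.1], 0], [[0, 0, -0.1], 0], [[0, 0, -0.1], 0], [[0, 0, -0.1], 0], [[0, 0, -0.1], 0], [[0, 0, -0.1], 0], [[0, 0, -3], 0], [[0, 0, -7], 0], [[0, 0, -11], 0], [[0, 3, -12], 0], [[0, 8, -12], 0], [[0, 13, -12], 0], [[0, 18, -12], 0], [[0, 23, -12], 0], [[-2, 28, -12], 0], [[-4, 33, -12], 0], [[-5, 36, -12], 0], [[-5, 36, -12], 0], [[-5, 36, -12], 0]]' --gripper 1

```text
time_s: 52.3
tcp_pos: [0.4324, -0.239, 0.1936]
ee_rot: [[0.995, -0.101, 0.022], [-0.101, -0.995, 0.004], [0.021, -0.006, -1.0]]
wrist_force: [1.4, 0.5, 0.2]
gripper_width: 1.0
```

```bash
cat > m7.py <<'E'
from fit import *
import sys
x,y,a=map(float,sys.argv[1:4])
st()
for n in('wrist','top','side'):
    snap(n);m=mask_near(n,'saddle1',[x,y,.03])
    if m is None: print(n,'none');continue
    b=min((fit('saddle',{n:m},(x,y,np.radians(a)+k)) for k in(-.25,.1)),key=lambda q:q[1])
    print(n,m.sum(),np.round(b[0][:2],4),round(np.degrees(b[0][2]),1),round(b[1],3))
E
python3 m7.py .5397 -.2751 -12; python3 m6.py | grep -v held
```

```text
t 52.3 tip [ 0.4316 -0.2391  0.2266] jaw -95.8 F [1.4 0.5 0.2] w 87.0 q [-10   8 -18   0 -63  95]
wrist 5519.0 [ 0.5393 -0.2734] -11.8 0.036
top 253.0 [ 0.5458 -0.2803] -3.2 0.668
side 496.0 [ 0.54   -0.2741] -12.4 0.055
t 52.6 tip [ 0.4326 -0.2375  0.2266] jaw -95.6 F [ 0.1 -0.1  0.9] w 86.6 q [-10   8 -18   0 -63  95]
spigot px [293. 181.] 0.8
spigot px [287. 222.] 0.76
spigot px [290. 202.] 0.46
case 3016.0 [0.5204 0.1522] -5.2 0.033
cell -72 -36 [0.4454 0.1228]
cell 0 -36 [0.5171 0.1163]
cell 72 -36 [0.5888 0.1098]
[([0.591, 0.107, 0.021], 0.78), ([0.444, 0.127, 0.018], 0.7), ([0.514, 0.116, 0.017], 0.54)]
```

```bash
python3 -c "
from h import *
go((.5393,-.2734,.12),78.1);go((.5393,-.2734,.06),78.1)"
```

```text
q6-> 87
shift [10.78  2.51 10.88] twist 6.2 rows 4
q6-> 87
shift [10.65  2.55 16.88] twist 6.2 rows 5
```

Request:
carry_out --steps '[[[4, 1, 0], 2], [[8, 2, 2], 4], [[10.7, 2.5, 6], 6.2], [[10.7, 2.5, 10.8], 6.2], [[10.7, 2.5, 12.5], 6.2], [[10.7, 2.5, 12.5], 6.2], [[10.7, 2.5, 12.5], 6.2]]'

```text
time_s: 53.6
tcp_pos: [0.5403, -0.2734, 0.0714]
ee_rot: [[0.979, -0.205, 0.022], [-0.205, -0.979, 0.003], [0.021, -0.007, -1.0]]
wrist_force: [-0.1, -0.1, 0.2]
gripper_width: 0.999
```

```bash
python3 -c "
from h import *
st();go((.5393,-.2734,.021),78.1)"
```

```text
t 53.6 tip [ 0.5395 -0.2735  0.1044] jaw -101.8 F [-0.1 -0.1  0.2] w 86.9 q [-12  26 -12  -1 -51  90]
q6-> -90
shift [-0.2   0.05  8.34] twist 180.1 rows 21
```

Request:
carry_out --steps '[[[-0.2, 0, 3], 0], [[-0.2, 0, 6], 0], [[-0.2, 0, 7.5], 0], [[-0.2, 0, 8], 0], [[-0.2, 0, 8.3], 0], [[-0.2, 0, 8.3], 0], [[-0.2, 0, 8.3], 0]]'

```text
time_s: 54.3
tcp_pos: [0.5413, -0.2731, -0.01]
ee_rot: [[0.979, -0.205, 0.025], [-0.205, -0.979, 0.002], [0.024, -0.007, -1.0]]
wrist_force: [0.0, 0.0, 0.2]
gripper_width: 1.002
```

Request:
carry_out --steps '[[[0, 0, 0], 0], [[0, 0, 0], 0], [[0, 0, 0], 0], [[0, 0, 0], 0], [[0, 0, 0], 0], [[0, 0, 0], 0]]' --gripper -1

```text
time_s: 54.9
tcp_pos: [0.5413, -0.2731, -0.0099]
ee_rot: [[0.979, -0.205, 0.025], [-0.205, -0.979, 0.002], [0.024, -0.007, -1.0]]
wrist_force: [0.1, -0.3, 0.9]
gripper_width: 0.687
```

Request:
carry_out --steps '[[[0, 0, -3], 0], [[0, 0, -7], 0], [[0, 0, -12], 0], [[0, 0, -17], 0], [[0, 0, -20], 0], [[0, 0, -20], 0], [[0, 0, -20], 0]]'

```text
time_s: 55.6
tcp_pos: [0.5359, -0.273, 0.1898]
ee_rot: [[0.978, -0.205, 0.026], [-0.205, -0.979, 0.003], [0.024, -0.008, -1.0]]
wrist_force: [-0.0, 0.8, -2.1]
gripper_width: 0.688
```

```bash
cat > m8.py <<'E'
from fit import *
st()
for n in('top','side'):
    snap(n);m=mask_near(n,'rail',[.646,-.208,.11])
    if m is None: print(n,'none');continue
    o=fit('rail',{n:m},(.646,-.208,.06));print('rail',n,np.round(o[0][:2],4),round(np.degrees(o[0][2]),1),round(o[1],3))
    x,f=fit('case',{n:m},(.518,.17,-.12),z=.012) if 0 else (0,0)
for d in r.place_of('side','saddle1')+r.place_of('top','saddle1'): print(np.round(d['centre'],3),round(d['confidence'],2))
go((.650,-.268,.215),3.7)
E
python3 m8.py
```

```text
t 55.6 tip [ 0.535  -0.2731  0.2228] jaw -101.8 F [-0.   0.8 -2.1] w 59.9 q [-12  19  -4   0 -66  90]
rail top [ 0.6501 -0.2089] 5.4 6.258
side none
[ 0.459 -0.429  0.001] 0.88
[ 0.53  -0.27   0.195] 0.75
[ 0.458 -0.428 -0.003] 0.69
[ 0.533 -0.276  0.198] 0.58
[ 0.316  0.433 -0.003] 0.41
q6-> 11
shift [11.13 -2.88  0.9 ] twist 74.5 rows 9
```

Request:
carry_out --steps '[[[1, 0, 0], 8.5], [[2, 0, 0], 17], [[4, -1, 0], 25.5], [[6, -1, 0], 34], [[8, -2, 0], 42.5], [[10, -3, 0], 51], [[11.1, -2.9, 0.5], 59.5], [[11.1, -2.9, 0.9], 68], [[11.1, -2.9, 0.9], 74.5], [[11.1, -2.9, 0.9], 74.5], [[11.1, -2.9, 0.9], 74.5], [[11.1, -2.9, 0.9], 74.5]]'

```text
time_s: 57.1
tcp_pos: [0.6504, -0.2677, 0.1818]
ee_rot: [[0.066, -0.998, 0.022], [-0.998, -0.066, 0.002], [-0.001, -0.022, -1.0]]
wrist_force: [0.2, 0.1, -1.3]
gripper_width: 0.688
```

```bash
python3 - <<'E'
from h import *
st();go((.650,-.268,.13),3.7)
b=snap('wrist').copy()
for y in(-.14,.14):pass
q=[[.646-.0645*y+o,-.208+.998*y,.138] for y,o in((-.14,-.008),(.14,-.008),(.14,.008),(-.14,.008))]
cv2.polylines(b,[np.round(proj('wrist',q)).astype(int)],True,(0,255,0));cv2.imwrite('pics/w3.png',b[:,:,::-1])
E
```

```text
t 57.1 tip [ 0.6497 -0.2677  0.2148] jaw -176.2 F [ 0.2  0.1 -1.3] w 59.9 q [ -9  29  11   0 -71  13]
q6-> 13
shift [0.04 0.16 8.48] twist 0.1 rows 2
```

View pics/w3.png

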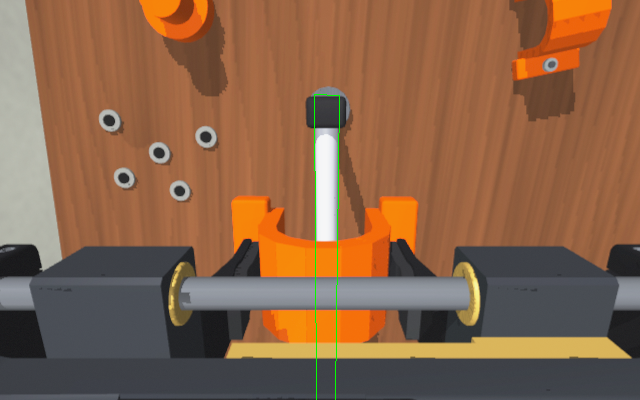

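The rail overlay lies on the bar (column 327) and the saddle straddles it, so I'll lower it.

Request:
carry_out --steps '[[[0, 0.1, 3], 0], [[0, 0.15, 6], 0], [[0, 0.15, 8], 0], [[0, 0.2, 9.2], 0], [[0, 0.2, 9.8], 0], [[0, 0.2, 10], 0], [[0, 0.2, 10.2], 0], [[0, 0.2, 10.2], 0]]'

```text
time_s: 57.95
tcp_pos: [0.6513, -0.2677, 0.0809]
ee_rot: [[0.066, -0.998, 0.024], [-0.998, -0.066, 0.002], [-0.0, -0.024, -1.0]]
wrist_force: [0.2, 0.7, -2.2]
gripper_width: 0.688
```

Request:
carry_out --steps '[[[0, 0, 0.1], 0], [[0, 0, 0.2], 0], [[0, 0, 0.2], 0]]'

```text
time_s: 58.25
tcp_pos: [0.6514, -0.2677, 0.0791]
ee_rot: [[0.066, -0.998, 0.024], [-0.998, -0.066, 0.002], [-0.0, -0.024, -1.0]]
wrist_force: [0.3, -0.6, -1.1]
gripper_width: 0.683
```

Request:
carry_out --steps '[[[0, 0, 0.1], 0], [[0, 0, 0.2], 0], [[0, 0, 0.2], 0]]'

```text
time_s: 58.55
tcp_pos: [0.6513, -0.2676, 0.0769]
ee_rot: [[0.066, -0.998, 0.024], [-0.998, -0.066, 0.002], [-0.001, -0.024, -1.0]]
wrist_force: [-0.4, 0.6, -1.5]
gripper_width: 0.686
```

Request:
carry_out --steps '[[[0, 0, 0.1], 0], [[0, 0, 0.2], 0], [[0, 0, 0.2], 0]]'

```text
time_s: 58.85
tcp_pos: [0.6515, -0.268, 0.0761]
ee_rot: [[0.066, -0.998, 0.025], [-0.998, -0.066, 0.001], [0.0, -0.025, -1.0]]
wrist_force: [-2.6, -0.1, 4.3]
gripper_width: 0.685
```

Request:
carry_out --steps '[[[0, 0, -0.1], 0], [[0, 0, -0.1], 0], [[0, 0, -0.1], 0], [[0, 0, -0.1], 0], [[0, 0, -0.1], 0], [[0, 0, -2], 0], [[0, 0, -6], 0], [[0, 0, -10], 0], [[0, 0, -12], 0], [[2, 4, -12], 0], [[2, 9, -12], 0], [[2, 14, -12], 0], [[2, 19, -12], 0], [[2, 24, -12], 0], [[2, 27, -12], 0], [[2, 27, -12], 0], [[2, 27, -12], 0]]' --gripper 1

```text
time_s: 60.55
tcp_pos: [0.3806, -0.3062, 0.19]
ee_rot: [[0.065, -0.998, 0.027], [-0.998, -0.065, 0.0], [0.001, -0.026, -1.0]]
wrist_force: [0.2, -0.2, -0.6]
gripper_width: 1.005
```

```bash
python3 m7.py .462 -.4306 13; python3 - <<'E'
from fit import *
for n in('top','side'):
    snap(n)
    for t in('saddle1','saddle1_crown'): print(n,t,[(np.round(d['centre'],3).tolist(),round(d['confidence'],2)) for d in r.place_of(n,t)])
E
```

```text
t 60.5 tip [ 0.3797 -0.3063  0.223 ] jaw -176.3 F [ 0.2 -0.2 -0.6] w 87.4 q [-20   8 -19  -1 -62  24]
wrist 5604.0 [ 0.4612 -0.4303] 15.4 0.036
top 199.0 [ 0.4639 -0.4331] 12.5 1.143
side 546.0 [ 0.4615 -0.4289] 14.0 0.21
top saddle1 [([0.649, -0.269, 0.083], 0.8), ([0.46, -0.424, -0.0], 0.63)]
top saddle1_crown []
side saddle1 [([0.458, -0.433, 0.002], 0.9), ([0.646, -0.266, 0.087], 0.63)]
side saddle1_crown []
```

```bash
python3 -c "
from h import *
go((.4613,-.4300,.10),105);go((.4613,-.43,.023),105)"
```

```text
q6-> -50
shift [12.92 -7.   12.4 ] twist 78.8 rows 10
q6-> -50
shift [12.91 -6.81 20.1 ] twist 78.8 rows 10
```

Request:
carry_out --steps '[[[2, -1, 0], 8.5], [[4, -2, 0], 17], [[6, -3, 0], 25.5], [[8, -4, 0], 34], [[10, -5, 0], 42.5], [[12, -6, 0], 51], [[12.9, -7, 4], 59.5], [[12.9, -7, 8], 68], [[12.9, -7, 12], 76], [[12.9, -7, 12.4], 78.8], [[12.9, -7, 12.4], 78.8], [[12.9, -7, 12.4], 78.8], [[12.9, -7, 12.4], 78.8]]'

```text
time_s: 62.45
tcp_pos: [0.463, -0.4304, 0.0685]
ee_rot: [[-0.965, -0.26, 0.027], [-0.26, 0.966, -0.0], [-0.026, -0.007, -1.0]]
wrist_force: [0.2, 1.3, 0.8]
gripper_width: 1.003
```

```bash
python3 -c "
from h import *
st();go((.4613,-.43,.023),105)"
```

```text
t 62.5 tip [ 0.4621 -0.4304  0.1015] jaw 105.0 F [0.2 1.3 0.8] w 87.3 q [-29  28  -8  -1 -53 -46]
q6-> -46
shift [0.28 0.12 7.85] twist 0.0 rows 2
```

Request:
carry_out --steps '[[[0.3, 0.1, 3], 0], [[0.3, 0.1, 6], 0], [[0.3, 0.1, 7.2], 0], [[0.3, 0.1, 7.6], 0], [[0.3, 0.1, 7.9], 0], [[0.3, 0.1, 7.9], 0], [[0.3, 0.1, 7.9], 0]]'

```text
time_s: 63.15
tcp_pos: [0.4628, -0.4308, -0.0092]
ee_rot: [[-0.965, -0.26, 0.029], [-0.26, 0.966, -0.002], [-0.028, -0.009, -1.0]]
wrist_force: [0.2, 0.1, -0.4]
gripper_width: 0.999
```

Request:
carry_out --steps '[[[0, 0, 0], 0], [[0, 0, 0], 0], [[0, 0, 0], 0], [[0, 0, 0], 0], [[0, 0, 0], 0], [[0, 0, 0], 0], [[0, 0, -3], 0], [[0, 0, -7], 0], [[0, 0, -12], 0], [[0, 0, -17], 0], [[0, 0, -20], 0], [[0, 0, -20], 0], [[0, 0, -20], 0]]' --gripper -1

```text
time_s: 64.45
tcp_pos: [0.4569, -0.4301, 0.1905]
ee_rot: [[-0.965, -0.259, 0.03], [-0.26, 0.966, -0.001], [-0.029, -0.009, -1.0]]
wrist_force: [0.3, 0.4, -2.5]
gripper_width: 0.687
```

```bash
python3 -c "
from h import *
st();go((.6435,-.158,.215),3.7);go((.46,-.25,.215));snap('side');snap('top')
for n in('side','top'):
  print([(np.round(d['centre'],3).tolist(),round(d['confidence'],2)) for d in r.place_of(n,'saddle1')])"
```

```text
t 64.5 tip [ 0.4559 -0.4301  0.2235] jaw 105.0 F [ 0.3  0.4 -2.5] w 59.7 q [-29  21   0  -1 -67 -46]
q6-> 3
shift [-25.14  21.42   1.38] twist -78.7 rows 10
shift [-5.04 17.29  0.85] twist 0 rows 4
[([0.648, -0.262, 0.084], 0.87), ([0.451, -0.433, 0.199], 0.56)]
[([0.646, -0.271, 0.088], 0.77), ([0.453, -0.428, 0.198], 0.63)]
```

Request:
carry_out --steps '[[[-2, 4, 0], -8.5], [[-4, 8, 0], -17], [[-6, 12, 0], -25.5], [[-8, 15, 0], -34], [[-10, 18, 0], -42.5], [[-13, 20, 0], -51], [[-16, 21, 0], -59.5], [[-20, 21.4, 0.5], -68], [[-24, 21.4, 1], -76], [[-25.1, 21.4, 1.4], -78.7], [[-25.1, 21.4, 1.4], -78.7], [[-25.1, 21.4, 1.4], -78.7], [[-25.1, 21.4, 1.4], -78.7]]'

```text
time_s: 65.95
tcp_pos: [0.6423, -0.1584, 0.1793]
ee_rot: [[0.064, -0.998, 0.025], [-0.998, -0.064, 0.001], [0.001, -0.025, -1.0]]
wrist_force: [0.0, -0.4, -0.4]
gripper_width: 0.685
```

```bash
python3 -c "
from h import *
st();go((.643,-.158,.113),3.7)
b=snap('wrist').copy()
q=[[.646-.0645*y+o,-.208+.998*y,.138] for y,o in((-.14,-.008),(.14,-.008),(.14,.008),(-.14,.008))]
cv2.polylines(b,[np.round(proj('wrist',q)).astype(int)],True,(0,255,0));cv2.imwrite('pics/w4.png',b[:,:,::-1])"
```

```text
t 66.0 tip [ 0.6415 -0.1584  0.2123] jaw -176.3 F [ 0.  -0.4 -0.4] w 59.6 q [  0  25   4   0 -67   4]
q6-> 4
shift [-0.04  0.09  9.93] twist -0.0 rows 2
```

View pics/w4.png

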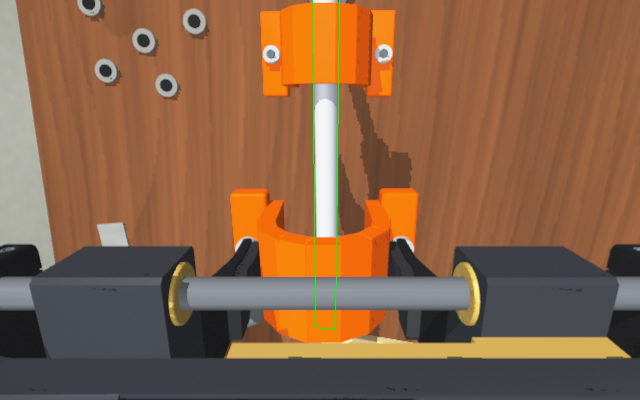

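The first saddle hangs straight on the bar (around px 326,45) and the held one is centred over it. Now lowering.

Request:
carry_out --steps '[[[0, 0.05, 3], 0], [[0, 0.1, 6], 0], [[0, 0.1, 8], 0], [[0, 0.1, 9.2], 0], [[0, 0.1, 9.7], 0], [[0, 0.1, 9.9], 0], [[0, 0.1, 10.1], 0], [[0, 0.1, 10.1], 0]]'

```text
time_s: 66.8
tcp_pos: [0.6445, -0.1586, 0.0796]
ee_rot: [[0.064, -0.998, 0.027], [-0.998, -0.064, 0.001], [0.001, -0.027, -1.0]]
wrist_force: [0.3, 0.1, -0.8]
gripper_width: 0.686
```

Request:
carry_out --steps '[[[0, 0, 0.1], 0], [[0, 0, 0.2], 0], [[0, 0, 0.2], 0]]'

```text
time_s: 67.1
tcp_pos: [0.6446, -0.1585, 0.0777]
ee_rot: [[0.064, -0.998, 0.027], [-0.998, -0.064, 0.001], [0.001, -0.027, -1.0]]
wrist_force: [-0.7, 0.1, -1.8]
gripper_width: 0.691
```

Request:
carry_out --steps '[[[0, 0, 0.1], 0], [[0, 0, 0.2], 0], [[0, 0, 0.3], 0], [[0, 0, 0.3], 0]]'

```text
time_s: 67.5
tcp_pos: [0.6448, -0.1583, 0.0769]
ee_rot: [[0.065, -0.997, 0.028], [-0.998, -0.065, 0.0], [0.002, -0.028, -1.0]]
wrist_force: [-3.3, 2.8, 7.5]
gripper_width: 0.687
```

Request:
carry_out --steps '[[[0, 0, -0.2], 0], [[0, 0, -0.2], 0], [[0, 0, -0.2], 0], [[0, 0, -0.2], 0], [[0, 0, -0.2], 0], [[0, 0, -2], 0], [[0, 0, -6], 0], [[0, 0, -10], 0], [[0, 0, -14], 0], [[2, 5, -14], 0], [[6, 10, -14], 0], [[10, 15, -14], 0], [[14, 20, -14], 0], [[18, 24, -14], 0], [[22, 26, -14], 0], [[24, 26, -14], 0], [[24, 26, -14], 0]]' --gripper 1

```text
time_s: 69.2
tcp_pos: [0.3948, -0.418, 0.2097]
ee_rot: [[0.06, -0.998, 0.028], [-0.998, -0.06, -0.0], [0.002, -0.028, -1.0]]
wrist_force: [-0.5, 1.0, -0.4]
gripper_width: 1.001
```

```bash
python3 m6.py | grep -v held; python3 - <<'E'
from fit import *
for n in('top','side'):
    a=snap(n)
    for t in('case','spigot1','saddle1','valve','cone','jar'): print(n,t,[(np.round(d['centre'],3).tolist(),round(d['confidence'],2)) for d in r.place_of(n,t)])
    u=(a[130:280,180:470] if n=='top' else a[100:320,200:470])[:,:,::-1]
    q=cv2.resize(u,(396,int(396*u.shape[0]/u.shape[1])),interpolation=cv2.INTER_CUBIC)
    if n=='top': A=q
H=max(A.shape[0],q.shape[0]);P=[np.vstack([k,np.zeros((H-k.shape[0],396,3),np.uint8)]) for k in(A,q)]
cv2.imwrite('pics/end.png',np.hstack(P))
E
```

```text
t 69.2 tip [ 0.3939 -0.418   0.2427] jaw -176.5 F [-0.5  1.  -0.4] w 87.1 q [-31  16  -5  -1 -67  35]
spigot px [287. 222.] 0.64
spigot px [293. 181.] 0.56
spigot px [290. 201.] 0.45
case 2942.0 [0.5209 0.1521] -6.0 0.046
cell -72 -36 [0.4455 0.1239]
cell 0 -36 [0.5171 0.1163]
cell 72 -36 [0.5887 0.1087]
[([0.444, 0.126, 0.017], 0.65), ([0.59, 0.109, 0.021], 0.64), ([0.515, 0.114, 0.018], 0.59)]
top case [([0.514, 0.158, 0.012], 0.95)]
top spigot1 [([0.513, 0.113, 0.017], 0.57), ([0.443, 0.122, 0.019], 0.54), ([0.592, 0.107, 0.021], 0.52), ([0.513, 0.131, 0.001], 0.36)]
top saddle1 [([0.648, -0.267, 0.086], 0.73), ([0.635, -0.159, 0.084], 0.66)]
top valve [([0.764, -0.004, -0.002], 0.81)]
top cone [([0.768, 0.218, 0.004], 0.86)]
top jar [([0.318, 0.433, -0.001], 0.67)]
side case [([0.517, 0.156, 0.012], 0.78)]
side spigot1 [([0.588, 0.11, 0.019], 0.71)]
side saddle1 [([0.639, -0.161, 0.086], 0.92), ([0.649, -0.263, 0.085], 0.61), ([0.643, -0.16, 0.143], 0.61)]
side valve [([0.512, 0.126, -0.006], 0.62)]
side cone [([0.766, 0.218, 0.002], 0.64)]
side jar [([0.32, 0.43, -0.001], 0.93)]
```

View pics/end.png

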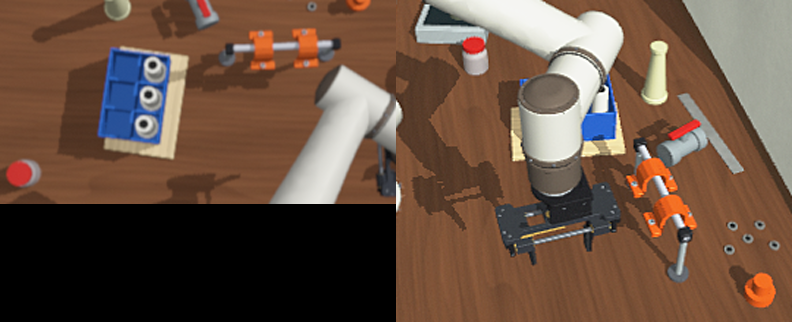

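The top view shows three spigots in three cells and both saddles astride the bar. The arm is clear of everything, so I'm handing in.

```bash
python3 -c "
from h import *
st();print(r.finish_job())"
```

```text
t 70.2 tip [ 0.3962 -0.4148  0.2428] jaw -176.3 F [-1.2 -0.2 -0.5] w 87.3 q [-31  16  -5  -1 -67  35]
the job is handed in; nothing more can be done
None
```

The job is done and handed in at about 70 s of the 210 s limit; no verdict was reported. The case is tipped flat onto the board with its cells up. All three spigots that were present stand in their own cells along one row, and both saddles that were present hang astride the rail.

**Last checks**
- **Case:** fitted at about (0.521, 0.152), roughly 23 mm along board y, well inside the limit. The network's place for it differed by about 6 mm.
- **Spigots:** the final top view found each one within about 4 mm of its cell centre. Each was lowered to light contact, under 10 N, before release. The side view was partly hidden by the arm and confirmed only one.
- **Saddles:** both sit with their origins about 85 mm up, within 10 mm of the bar axis, at about +50 and −60 mm along the rail. The crown-point detector found nothing, so their heights come from the whole-saddle estimates and the contact felt on lowering.
- **Left alone:** the valve, cone and jar are where they started, within measuring error.

**What disagreed or went wrong**
- **Fingertip offset:** the real fingertips sit 33 mm behind the reported TCP. My first push therefore passed over the case without moving it. I measured the offset by touching the bench and corrected every later move.
- **Case shift:** the case moved about 14 mm along −y after the first spigot was placed, either from a knock or dragged by the gripper. I re-measured it before placing the others.
- **Tool tilt:** the tool drifted about 0.03 rad off vertical over the run, with no visible effect on the placing.

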